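# Clip away the punches, then cross-stack the heeled clamp straps

## Task

Clear the fixture bench: first snap both drift punches fully home into the spring clips of the blue rack, one in each station. Then stack all the L-shaped clamp straps in one flat, square pile on the yellow rectangle of the round plate, heels up, long sides along the rectangle's long sides, turning each strap end for end from the one below so that its bar lies flat beside the lower heel and the pile stays balanced. Leave the tools and other things on the bench where they are.

Things in the scene. Friction and masses are not known exactly. Their poses are not given: they have to be found in the camera images.
- mark (a point): Centre of the yellow rectangle painted on top of the round steel fixture plate (plate 210 mm across, 16 mm thick, fixed on the bench, its top at z = 16 mm; this point lies on its top face). The rectangle is 112 mm long along this point's x axis and 52 mm wide along y; z is up. The plate does not turn.
- clip_a (a point): Station of the fixed blue clip rack (base 120 x 145 x 12 mm): a pair of 12 mm wide aluminium C spring clips, 35 mm either side of this point along x, 58 mm free between them. Point: where the middle of a snapped-in punch lies, 40 mm above the bench, x along the punch, z up. Mouths open upward; clip tops 14 mm above the point, flared tips 17 mm off the axis. Any punch, either way round.
- clip_b (a point): The rack's other station, just like clip_a, parallel to it, 75 mm away along +y. In both, the clip mouths are about 11 mm wide, 6.5 mm above the point; they spring apart when a 16 mm punch is pressed straight down (roughly 10 to 20 N) and then hold it on two saddles.
- punch1_c (a point): Centre of a round steel drift punch, 16 mm in diameter and 130 mm long, x along its length, lying; an orange block 16 x 16 mm, 14 mm long, with its outer end at the punch's +x end, stops it from rolling. About 0.12 kg. Starts on the round plate, across the yellow rectangle.
- punch2_c (a point): Centre of a round steel drift punch, 16 mm in diameter and 130 mm long, x along its length, lying; an orange block 16 x 16 mm, 14 mm long, with its outer end at the punch's +x end, stops it from rolling. About 0.12 kg. Starts on the bench near the rack.
- strap1_c (a point): Centre, half-way up the bar, of an L-shaped clamp strap: dark steel bar 80 (x) x 36 (y) x 12 mm (z up) with a red heel standing up across its -x end, 10 mm thick along x, rising 8.5 mm above the bar's top, so lower than the next bar is thick; the next strap lies beside it, not on it. 0.22 kg. Starts flat on the bench. None if absent (4 to 6 straps are present).
- strap1_heel (a point): Point in strap1 under its red heel, at the centre's height, 35 mm from the strap's centre along its -x; tells which way the strap points.
- strap2_c (a point): Centre, half-way up the bar, of an L-shaped clamp strap: dark steel bar 80 (x) x 36 (y) x 12 mm (z up) with a red heel standing up across its -x end, 10 mm thick along x, rising 8.5 mm above the bar's top, so lower than the next bar is thick; the next strap lies beside it, not on it. 0.22 kg. Starts flat on the bench. None if absent (4 to 6 straps are present).
- strap2_heel (a point): Point in strap2 under its red heel, at the centre's height, 35 mm from the strap's centre along its -x; tells which way the strap points.
- strap3_c (a point): Centre, half-way up the bar, of an L-shaped clamp strap: dark steel bar 80 (x) x 36 (y) x 12 mm (z up) with a red heel standing up across its -x end, 10 mm thick along x, rising 8.5 mm above the bar's top, so lower than the next bar is thick; the next strap lies beside it, not on it. 0.22 kg. Starts flat on the bench. None if absent (4 to 6 straps are present).
- strap3_heel (a point): Point in strap3 under its red heel, at the centre's height, 35 mm from the strap's centre along its -x; tells which way the strap points.
- strap4_c (a point): Centre, half-way up the bar, of an L-shaped clamp strap: dark steel bar 80 (x) x 36 (y) x 12 mm (z up) with a red heel standing up across its -x end, 10 mm thick along x, rising 8.5 mm above the bar's top, so lower than the next bar is thick; the next strap lies beside it, not on it. 0.22 kg. Starts flat on the bench. None if absent (4 to 6 straps are present).
- strap4_heel (a point): Point in strap4 under its red heel, at the centre's height, 35 mm from the strap's centre along its -x; tells which way the strap points.
- strap5_c (a point): Centre, half-way up the bar, of an L-shaped clamp strap: dark steel bar 80 (x) x 36 (y) x 12 mm (z up) with a red heel standing up across its -x end, 10 mm thick along x, rising 8.5 mm above the bar's top, so lower than the next bar is thick; the next strap lies beside it, not on it. 0.22 kg. Starts flat on the bench. None if absent (4 to 6 straps are present).
- strap5_heel (a point): Point in strap5 under its red heel, at the centre's height, 35 mm from the strap's centre along its -x; tells which way the strap points.
- strap6_c (a point): Centre, half-way up the bar, of an L-shaped clamp strap: dark steel bar 80 (x) x 36 (y) x 12 mm (z up) with a red heel standing up across its -x end, 10 mm thick along x, rising 8.5 mm above the bar's top, so lower than the next bar is thick; the next strap lies beside it, not on it. 0.22 kg. Starts flat on the bench. None if absent (4 to 6 straps are present).
- strap6_heel (a point): Point in strap6 under its red heel, at the centre's height, 35 mm from the strap's centre along its -x; tells which way the strap points.
- hammer_grip (a point): Hammer, 240 mm long, lying at the far side (bystander; point on its handle).
- driver_grip (a point): Screwdriver, 190 mm, lying on the bench (bystander; point on its handle).
- oil: Oil bottle, 42 mm wide, 120 mm tall (bystander; origin at its foot).
- nut: Brass collar, 36 mm across, 16 mm high (bystander; origin at its foot).
- block: Steel gauge block 45 x 45 x 35 mm (bystander; origin at its foot).
- pot: Blue ceramic cup, 70 mm wide, 85 mm tall (bystander; origin at its foot).

How it is judged (in metres and radians):
On the way, in this order (a step that is already met when the one before it is completed fails the run):
1. both punches are snapped home in the clips (((x of punch1_c in the frame of clip_a between -0.012 and 0.012 m and y of punch1_c in the frame of clip_a between -0.005 and 0.005 m and z of punch1_c in the frame of clip_a between -0.004 and 0.004 m and angle between the x axis of punch1_c and the x axis of clip_a, either way round below 0.1 rad) or (x of punch1_c in the frame of clip_b between -0.012 and 0.012 m and y of punch1_c in the frame of clip_b between -0.005 and 0.005 m and z of punch1_c in the frame of clip_b between -0.004 and 0.004 m and angle between the x axis of punch1_c and the x axis of clip_b, either way round below 0.1 rad)) and ((x of punch2_c in the frame of clip_a between -0.012 and 0.012 m and y of punch2_c in the frame of clip_a between -0.005 and 0.005 m and z of punch2_c in the frame of clip_a between -0.004 and 0.004 m and angle between the x axis of punch2_c and the x axis of clip_a, either way round below 0.1 rad) or (x of punch2_c in the frame of clip_b between -0.012 and 0.012 m and y of punch2_c in the frame of clip_b between -0.005 and 0.005 m and z of punch2_c in the frame of clip_b between -0.004 and 0.004 m and angle between the x axis of punch2_c and the x axis of clip_b, either way round below 0.1 rad))), for 0.3 s.
2. all the straps are piled flat on the yellow rectangle, neighbours pointing opposite ways (x of strap1_c in the frame of mark between -0.022 and 0.022 m and y of strap1_c in the frame of mark between -0.013 and 0.013 m and z of strap1_c in the frame of mark between 0 and 0.085 m and angle between each of strap1_c, strap2_c, strap3_c, strap4_c, strap5_c, strap6_c's own z axis and vertical below 0.06 rad and angle between the x axis of each of strap1_c, strap2_c, strap3_c, strap4_c, strap5_c, strap6_c and the x axis of mark, either way round below 0.15 rad and x of strap2_c in the frame of mark between -0.022 and 0.022 m and y of strap2_c in the frame of mark between -0.013 and 0.013 m and z of strap2_c in the frame of mark between 0 and 0.085 m and x of strap3_c in the frame of mark between -0.022 and 0.022 m and y of strap3_c in the frame of mark between -0.013 and 0.013 m and z of strap3_c in the frame of mark between 0 and 0.085 m and x of strap4_c in the frame of mark between -0.022 and 0.022 m and y of strap4_c in the frame of mark between -0.013 and 0.013 m and z of strap4_c in the frame of mark between 0 and 0.085 m and x of strap5_c in the frame of mark between -0.022 and 0.022 m and y of strap5_c in the frame of mark between -0.013 and 0.013 m and z of strap5_c in the frame of mark between 0 and 0.085 m and x of strap6_c in the frame of mark between -0.022 and 0.022 m and y of strap6_c in the frame of mark between -0.013 and 0.013 m and z of strap6_c in the frame of mark between 0 and 0.085 m and (z of strap1_c in the frame of strap2_c above 0.018 m or z of strap1_c in the frame of strap2_c below -0.018 m or x of strap1_heel in the frame of strap2_c above 0.02 m) and (z of strap1_c in the frame of strap3_c above 0.018 m or z of strap1_c in the frame of strap3_c below -0.018 m or x of strap1_heel in the frame of strap3_c above 0.02 m) and (z of strap1_c in the frame of strap4_c above 0.018 m or z of strap1_c in the frame of strap4_c below -0.018 m or x of strap1_heel in the frame of strap4_c above 0.02 m) and (z of strap1_c in the frame of strap5_c above 0.018 m or z of strap1_c in the frame of strap5_c below -0.018 m or x of strap1_heel in the frame of strap5_c above 0.02 m) and (z of strap1_c in the frame of strap6_c above 0.018 m or z of strap1_c in the frame of strap6_c below -0.018 m or x of strap1_heel in the frame of strap6_c above 0.02 m) and (z of strap2_c in the frame of strap3_c above 0.018 m or z of strap2_c in the frame of strap3_c below -0.018 m or x of strap2_heel in the frame of strap3_c above 0.02 m) and (z of strap2_c in the frame of strap4_c above 0.018 m or z of strap2_c in the frame of strap4_c below -0.018 m or x of strap2_heel in the frame of strap4_c above 0.02 m) and (z of strap2_c in the frame of strap5_c above 0.018 m or z of strap2_c in the frame of strap5_c below -0.018 m or x of strap2_heel in the frame of strap5_c above 0.02 m) and (z of strap2_c in the frame of strap6_c above 0.018 m or z of strap2_c in the frame of strap6_c below -0.018 m or x of strap2_heel in the frame of strap6_c above 0.02 m) and (z of strap3_c in the frame of strap4_c above 0.018 m or z of strap3_c in the frame of strap4_c below -0.018 m or x of strap3_heel in the frame of strap4_c above 0.02 m) and (z of strap3_c in the frame of strap5_c above 0.018 m or z of strap3_c in the frame of strap5_c below -0.018 m or x of strap3_heel in the frame of strap5_c above 0.02 m) and (z of strap3_c in the frame of strap6_c above 0.018 m or z of strap3_c in the frame of strap6_c below -0.018 m or x of strap3_heel in the frame of strap6_c above 0.02 m) and (z of strap4_c in the frame of strap5_c above 0.018 m or z of strap4_c in the frame of strap5_c below -0.018 m or x of strap4_heel in the frame of strap5_c above 0.02 m) and (z of strap4_c in the frame of strap6_c above 0.018 m or z of strap4_c in the frame of strap6_c below -0.018 m or x of strap4_heel in the frame of strap6_c above 0.02 m) and (z of strap5_c in the frame of strap6_c above 0.018 m or z of strap5_c in the frame of strap6_c below -0.018 m or x of strap5_heel in the frame of strap6_c above 0.02 m)), for 0.3 s.
At the end, for the whole second after the job is handed in: Punches within 12 mm lengthwise, 5 mm sideways, 4 mm in height, 0.1 rad of a station. Every strap heel up, level to 0.06 rad, in line with the rectangle to 0.15 rad, its centre within 22 mm lengthwise and 13 mm across of the rectangle's; neighbours in the pile have heels at opposite ends (all of step 1 and all of step 2); the robot touches nothing.
It fails at once if a bystander (hammer, screwdriver, oil bottle, brass collar, block, cup) is moved more than 40 mm (distance of any of hammer_grip, driver_grip, oil, nut, block, pot from where it was at the start of the episode above 0.04 m).
Of strap1, strap2, strap3, strap4, strap5, strap6 only 4 to 6 are there at a start; the rules pass over those that are not, and their reading is None.
At some moment in a run one of strap1, strap2, strap3, strap4, strap5, strap6, punch2 may be knocked a few centimetres aside while the robot is not near it.
Once in a run the grip may slacken for a moment while it holds something.
It also fails if it takes over 210 s, if anything falls off the work surface, if the arm or the gripper's body presses on something with over 40 N, if the wrist force passes 120 N, or if a joint passes its speed limit or range.

## Robot

A 6-joint arm with a two-finger parallel gripper is mounted at the origin on the work surface. World frame = base frame: x ahead of the robot, y to its left, z up, the work surface at z = 0. Lengths are in mm, angles in degrees, forces in N, time in s.
With the tool pointing down it reaches from about 350 to 850 mm from the base axis. Payload 8.1 kg.
Tool frame: the origin (TCP) lies at the very end of the fingers, on their centre line; the grasp point (between the pads) lies 19 mm behind it; z points along the fingers, y is the line along which they close (so a half turn about z gives the same grasp; the last joint's range is limited). The gripper opens to 85 mm and grips with 20 to 120 N. Pads are 22 mm wide; open, the fingers measure 114 mm over their backs; the gripper's body (76 mm by 85 mm) begins 54 mm behind the grasp point. The pads swing forward as they close: fully open they stand 13 mm farther back than shut.
Start: joints at [-69.294, 7.471, 85.268, -0, 87.261, -4.893], TCP at [259.269, -541.096, 231.292] pointing down, gripper open.
Joint ranges: [-169.43, 169.43], [-51.17, 129.36], [1.28, 143.12], [-76.62, 256.62], [0, 156.53], [-152.29, 152.29]. Speed limits (degrees/s): [136.94, 136.94, 159.86, 180, 180, 180].

## Interface

Orientations are given as [roll, pitch, yaw] about the fixed x, y, z axes, in that order (R = Rz(yaw) Ry(pitch) Rx(roll)).
In Python, from bench import * gives the robot as it stands.
- The arm moves only by the tool play_rows, never from a script. Its argument "increments" is a list of rows, each a list of 3 entries, a list of its own where there are three numbers: the gripper's target within -1 to 1 (fully open at 1, half-way at 0, shut at -1), then the shift along the tool's x, y, z in mm, then the turn about the tool's z in rad. A call has 1 to 12 rows; each row shifts and turns the commanded pose from where the row before left it, along the tool's axes as they then stand; what a row does not reach is not made up. A row lasts 1/12 s, in which the tool goes at most 41.7 mm and 7.16 degrees, less where a joint would pass 70% of its speed; a pose out of reach is approached as far as the arm can. A call is refused whole if a number of a shift passes 41.7 or a number of a turn 0.125, either way. A call with a gripper value outside its range is refused whole. The fingers move at their own pace and stop on an object; "force" is the grip in N (left out, the last holds). Time passes only in rows, so rows that do not move let the fingers close. It gives the time, the measured TCP pose, the force, the opening and the grip force at its end, in the units of the state.
- sense(): the state, without advancing time (a new reading comes with each control period).
- snapshot(name): name is "scene" or "top" or "wrist"; returns a dict with "color" (480x640x3 uint8, red, green, blue), "intrinsics" (3x3 intrinsics, pixels), "k1" (the pictures are not rectified: a ray, as slopes to the right and down, at radius r is drawn at 1 + k1 r^2 times it, then the intrinsics apply), "world_from_camera" (4x4, takes a point from camera to world coordinates). Camera axes: x right, y down, z forward; pixel columns grow to the right and rows downward; lengths in mm; the calibration is good to about 2 mm. A picture is of the moment at which its call begins. There is no depth.
- hand_in(): hands the job in; it is judged then, once.
Trained networks look in a picture, given as the dict that the camera call returned (one of the last four; its "shot" number tells which), for a name from the list of things; names that differ only in an ending like _2 or _b are one class to them, and where a whole thing is asked for, a point or a joint stands for the part that bears it (a point fixed in the world has none). Each returns a list of dicts, best first, with "p" (0 to 1); they miss things now and then, are a little off and sometimes report something else, mostly with a low value. They report only what shows in the picture. A call takes as long as a camera call.
- find_in(query, picture): "xyz" ([x, y, z] in mm, in the coordinates of the camera as it stood for that picture, good to about 4 mm: the middle of the surface that is visible of it).
- regions_of(query, picture): "mask" (480x640 bool, what is visible of it).
- pinpoint(query, picture): "xyz" ([x, y, z] in mm, in the coordinates of the camera as it stood for that picture, good to about 4 mm: a listed point, or the origin of a listed thing).
The state is a dict: "time": time; "joint_pos": joint angles; "qd": joint speeds; "joint_efforts": joint torques, N m; "tool_pos": TCP position; "tcp_rot": TCP orientation; "ft_force": force on the tool from outside, world axes, zero at the start; "wrist_torque": the same for the moment, N m; "finger_gap": finger opening in mm; "grip_force": force on a finger pad.
Only numpy, scipy, OpenCV 4.12 (cv2) and the standard library are available. Lean on these libraries where they do the work, as an engineer would, in place of code of your own. Each camera call takes 0.05 s, during which the arm holds its last target. There are 200 camera calls.

## Working session

There is one attempt and no reset: what is moved stays moved. The work goes in short steps, Python scripts to look and compute and a tool call to move; the robot and the scene stay as the last step left them, time stands still between calls to the robot, and variables do not carry over. Pictures are saved under pics/ and viewed, at most 14 in all, crops included, and the job is handed in when it is done.

Besides the shell and the picture viewer there is one more tool, called as name(argument=value, ...), one argument or row to a line, values as JSON. play_rows: Moves the arm, as the interface text tells. Its arguments: {"type":"object","properties":{"increments":{"type":"array","items":{"type":"array"}},"force":{"type":"number"}},"required":["increments"]}

```bash
mkdir -p pics; ls
cat > h.py <<'E'
from bench import *
import numpy as np, cv2
def W(s,p): return (np.array(s["world_from_camera"])@np.r_[p,1])[:3]
def save(s,n): cv2.imwrite(f"pics/{n}.png",s["color"][:,:,::-1])
def px(s,p):
    c=(np.linalg.inv(np.array(s["world_from_camera"]))@np.r_[p,1])[:3]; u=c[:2]/c[2]; u=u*(1+s["k1"]*(u@u)); K=np.array(s["intrinsics"])
    return (K@np.r_[u,1])[:2]
def ray(s,uv,z):
    K=np.array(s["intrinsics"]); d=(np.linalg.inv(K)@np.r_[uv,1])[:2]; u=d.copy()
    for _ in range(10): u=d/(1+s["k1"]*(u@u))
    T=np.array(s["world_from_camera"]); v=T[:3,:3]@np.r_[u,1]; o=T[:3,3]
    return o+v*(z-o[2])/v[2]
E
cat > a.py <<'E'
from h import *
t=snapshot("top");s=snapshot("scene");save(t,"top0");save(s,"scene0")
for q in ["mark","clip_a","clip_b","punch1_c","punch2_c","strap1_c","strap1_heel","hammer_grip","driver_grip","oil","nut","block","pot"]:
    for n,im in (("top",t),("scene",s)):
        for r in pinpoint(q,im): 
            if r["p"]>.3: print(q,n,round(r["p"],2),W(im,r["xyz"]).round(0),px(im,W(im,r["xyz"])).round(0))
print(sense())
E
python3 a.py
```

```text
pics
mark top 0.83 [534.  37.  18.] [310. 230.]
mark scene 0.65 [572. 329.   5.] [480. 252.]
mark scene 0.63 [523. 255.   9.] [437. 240.]
mark scene 0.56 [538.  32.  16.] [335. 262.]
clip_a top 0.61 [ 522. -363.   38.] [509. 239.]
clip_a scene 0.74 [ 515. -361.   40.] [122. 283.]
clip_a scene 0.69 [ 530. -289.   39.] [163. 283.]
clip_b top 0.61 [ 522. -363.   38.] [509. 239.]
clip_b scene 0.74 [ 515. -361.   40.] [122. 283.]
clip_b scene 0.69 [ 530. -289.   39.] [163. 283.]
punch1_c top 0.88 [535.  35.  23.] [311. 229.]
punch1_c scene 0.67 [539.  31.  24.] [334. 260.]
punch1_c scene 0.39 [569. 365.   2.] [494. 249.]
punch2_c top 0.66 [ 386. -200.    7.] [426. 306.]
punch2_c scene 0.65 [ 382. -202.    8.] [204. 232.]
strap1_c top 0.88 [572. 362.   3.] [153. 209.]
strap1_c scene 0.65 [567. 366.   4.] [495. 248.]
strap1_heel top 0.91 [562. 332.   7.] [166. 214.]
strap1_heel scene 0.65 [569. 329.   4.] [479. 251.]
strap1_heel scene 0.32 [431. 277.   7.] [429. 210.]
hammer_grip top 0.64 [741. -34.  17.] [347. 130.]
hammer_grip scene 0.77 [744. -33.  14.] [332. 359.]
driver_grip top 0.98 [
[... 569 characters left out ...]
207. 384.]
{'time': 1.4, 'joint_pos': array([-6.92938244e+01,  7.47267411e+00,  8.52684606e+01,  3.01409445e-04,
        8.72615285e+01, -4.89300610e+00]), 'qd': array([-0.02909322,  0.01343548,  0.03031926,  0.02754394, -0.00215334,
       -0.00819952]), 'joint_efforts': array([ 7.27126990e-04, -5.69304228e+01, -5.00856900e+01, -3.59957967e-04,
        1.31935041e-03, -4.68992269e-06]), 'tool_pos': array([ 259.26444243, -541.08807916,  231.27014904]), 'tcp_rot': array([-1.79997372e+02, -5.27123980e-04,  2.55991673e+01]), 'ft_force': array([0.2279394 , 0.7949415 , 1.00197523]), 'wrist_torque': array([ 0.04726724, -0.03609757, -0.03409035]), 'grip_force': 0.0, 'finger_gap': 85.21573041713474}
```

View pics/top0.png

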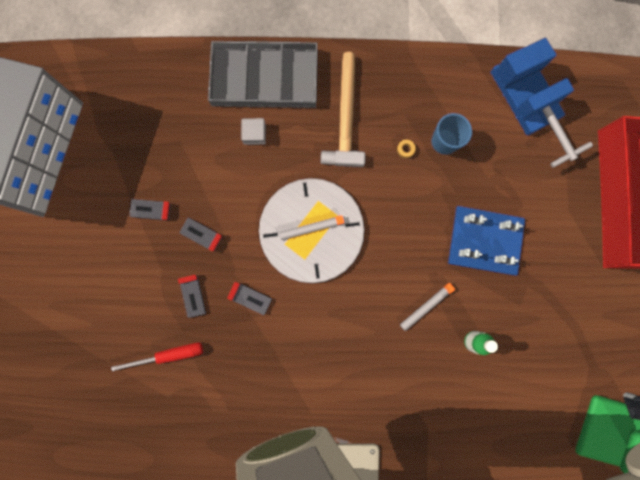

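View pics/scene0.png

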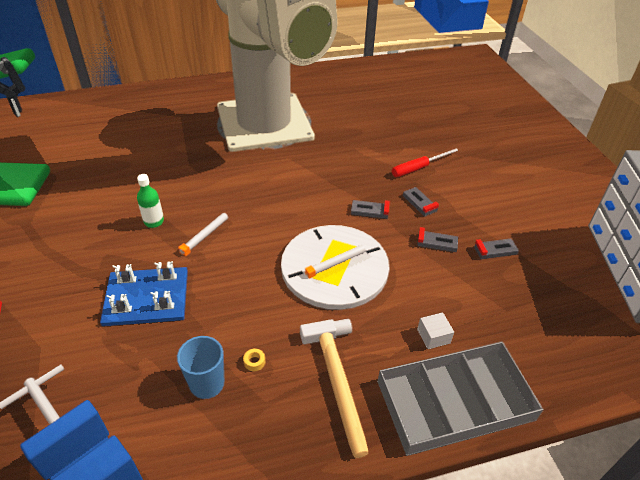

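Top: four straps at px (150,209), (200,235), (193,297) and (250,298). Punch1 lies across the plate at (312,230), punch2 is at (428,306) and the rack is at (487,240). The scene view agrees. I'm moving over punch2 for a close look.

play_rows(
  increments=[
    [1,[21.8,-21.1,0],0],
    [1,[21.8,-21.1,0],0],
    [1,[21.8,-21.1,0],0],
    [1,[21.8,-21.1,0],0],
    [1,[21.8,-21.1,0],0],
    [1,[21.8,-21.1,0],0],
    [1,[21.8,-21.1,0],0],
    [1,[21.8,-21.1,0],0],
    [1,[21.8,-21.1,0],0],
    [1,[21.8,-21.1,0],0],
    [1,[21.8,-21.1,0],0],
    [1,[21.8,-21.1,0],0],
  ],
  force=70,
)

```text
time: 2.4
tool_pos: [386.1, -198.4, 231.6]
tcp_rot: [180.0, -0.0, 25.6]
ft_force: [0.6, 0.7, 0.5]
finger_gap: 85.6
grip_force: 0.0
```

play_rows(
  increments=[
    [1,[0,0,0],0.12],
    [1,[0,0,0],0.12],
    [1,[0,0,0],0.12],
    [1,[0,0,0],0.12],
    [1,[0,0,0],0.12],
    [1,[0,0,0],0.12],
    [1,[0,0,0],0.12],
    [1,[0,0,0],0.12],
    [1,[0,0,0],0.12],
    [1,[0,0,0],0.12],
    [1,[0,0,0],0.12],
    [1,[0,0,0],0],
  ],
)

```text
time: 3.4
tool_pos: [385.8, -199.7, 231.4]
tcp_rot: [-180.0, -0.0, -50.4]
ft_force: [0.6, -0.6, -0.1]
finger_gap: 85.5
grip_force: 0.0
```

```bash
cat >> h.py <<'E'
def plan(x,y,z,yaw,sym=180):
    s=sense(); p=s["tool_pos"]; y0=s["tcp_rot"][2]; 
    best=None
    for k in range(-3,4):
        yy=yaw+k*sym; d=(yy-y0); j6=s["joint_pos"][5]-d+np.degrees(np.arctan2(y,x)-np.arctan2(p[1],p[0]))
        if abs(j6)<148:
            if best is None or abs(d)<abs(best[0]): best=(d,j6)
    d,j6=best; t=-np.radians(d); a=np.radians(y0+d); D=np.array([x,y,z])-p
    def tool(a): return np.array([D[0]*np.cos(a)+D[1]*np.sin(a), D[0]*np.sin(a)-D[1]*np.cos(a), -D[2]]).round(1)
    print("turn rad",round(t,3),"j6 end",round(j6),"| shift before turn",tool(np.radians(y0)),"| after turn",tool(a),"| now",p.round(1),round(y0,1))
def axis(s,mask,z):
    "centre, long-axis yaw, size of the mask projected to height z"
    c,_=cv2.findContours(mask.astype(np.uint8),cv2.RETR_EXTERNAL,cv2.CHAIN_APPROX_NONE); c=max(c,key=cv2.contourArea)
    P=np.array([ray(s,q[0],z)[:2] for q in c],np.float32); (cx,cy),(w,h),a=cv2.minAreaRect(P)
    if h>w: a+=90; w,h=h,w
    return np.array([cx,cy]).round(1),round((a+90)%180-90,1),round(w,1),round(h,1)
E
cat > b.py <<'E'
from h import *
w=snapshot("wrist");save(w,"w1")
print(np.array(w["world_from_camera"]).round(2), w["k1"])
for q in ["punch2","clip_a"]:
  for r in regions_of(q,w): print(q,r["p"],r["mask"].sum(), axis(w,r["mask"],8))
for q in ["punch2_c","clip_a"]:
  for r in pinpoint(q,w): print(q,r["p"],W(w,r["xyz"]).round(1),px(w,W(w,r["xyz"])).round())
print(sense()["tool_pos"],sense()["tcp_rot"])
E
python3 b.py
```

```text
[[-7.7000e-01 -6.1000e-01 -1.8000e-01  4.3013e+02]
 [-6.4000e-01  7.4000e-01  2.1000e-01 -2.5426e+02]
 [ 0.0000e+00  2.8000e-01 -9.6000e-01  3.7316e+02]
 [ 0.0000e+00  0.0000e+00  0.0000e+00  1.0000e+00]] 0.009514338559875322Traceback (most recent call last):
  File "b.py", line 5, in <module>
    for r in regions_of(q,w): print(q,r["p"],r["mask"].sum(), axis(w,r["mask"],8))
             ~~~~~~~~~~^^^^^
ValueError: it knows: block, clip, driver_grip, hammer_grip, mark, nut, oil, pot, punch1, punch2, strap1, strap1_heel, strap2, strap2_heel, strap3, strap3_heel, strap4, strap4_heel, strap5, strap5_heel, strap6, s
```

View pics/w1.png

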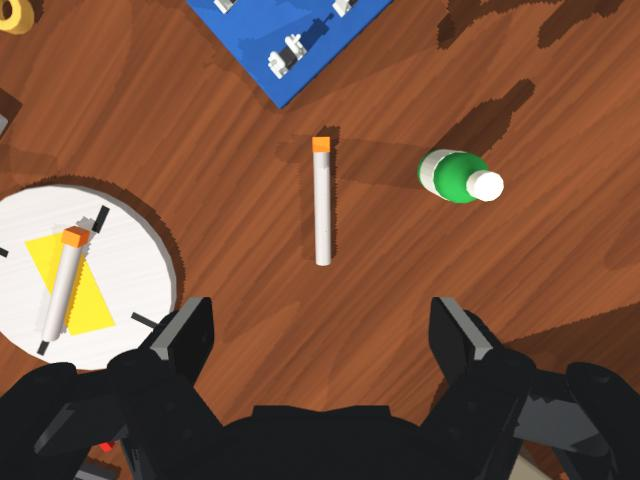

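Wrist view: punch2 runs from (321,140) to (323,265), with its orange end up. The rack corner is at the top and the oil bottle is at (460,178).

```bash
sed -i 's/"clip_a"\]:\n  for r in reg/X/; s/for q in \["punch2","clip_a"\]/for q in ["punch2","clip"]/' b.py; python3 b.py | tail -12; echo "from h import *
p=sense()['tool_pos']
s=snapshot('wrist');print(ray(s,[321,141],8),ray(s,[323,264],8))">c.py; python3 c.py
```

```text
[[-7.7000e-01 -6.2000e-01 -1.8000e-01  4.3055e+02]
 [-6.4000e-01  7.4000e-01  2.1000e-01 -2.5391e+02]
 [ 0.0000e+00  2.8000e-01 -9.6000e-01  3.7314e+02]
 [ 0.0000e+00  0.0000e+00  0.0000e+00  1.0000e+00]] 0.009514338559875322
[ 425.50420253 -247.87711505    8.        ] [ 341.98669161 -152.420663      8.        ]Traceback (most recent call last):
  File "b.py", line 5, in <module>
    for r in regions_of(q,w): print(q,r["p"],r["mask"].sum(), axis(w,r["mask"],8))
             ~~~~~~~~~~^^^^^
ValueError: it knows: block, clip, driver_grip, hammer_grip, mark, nut, oil, pot, punch1, punch2, strap1, strap1_heel, strap2, strap2_heel, strap3, strap3_heel, strap4, strap4_heel, strap5, strap5_heel, strap6, s
```

play_rows(
  increments=[
    [1,[-1,1.8,10],-0.028],
    [1,[0,0,30],0],
    [1,[0,0,30],0],
    [1,[0,0,30],0],
    [1,[0,0,30],0],
    [1,[0,0,30],0],
    [1,[0,0,25],0],
    [1,[0,0,20],0],
    [1,[0,0,12],0],
    [1,[0,0,8],0],
    [1,[0,0,1],0],
    [1,[0,0,0],0],
  ],
)

```text
time: 4.55
tool_pos: [383.7, -200.1, 5.4]
tcp_rot: [180.0, 0.0, -48.3]
ft_force: [0.0, 0.7, 0.8]
finger_gap: 85.7
grip_force: 0.0
```

play_rows(
  increments=[
    [-1,[0,0,0],0],
    [-1,[0,0,0],0],
    [-1,[0,0,0],0],
    [-1,[0,0,0],0],
    [-1,[0,0,0],0],
    [-1,[0,0,0],0],
    [-1,[0,0,0],0],
    [-1,[0,0,0],0],
    [-1,[0,0,0],0],
    [-1,[0,0,0],0],
  ],
  force=70,
)

```text
time: 5.38
tool_pos: [384.1, -200.3, 5.9]
tcp_rot: [-180.0, -0.0, -48.4]
ft_force: [-1.9, 2.0, 6.1]
finger_gap: 12.8
grip_force: 68.4
```

play_rows(
  increments=[
    [-1,[0,0,-10],0],
    [-1,[0,0,-20],0],
    [-1,[0,0,-30],0],
    [-1,[0,0,-30],0],
    [-1,[0,0,-30],0],
    [-1,[0,0,-30],0],
    [-1,[0,0,-30],0],
    [-1,[0,0,0],0],
  ],
)

```text
time: 6.05
tool_pos: [386.6, -202.0, 192.8]
tcp_rot: [-179.9, -0.6, -48.4]
ft_force: [1.2, -0.5, 0.3]
finger_gap: 12.9
grip_force: 68.6
```

```bash
cat > b.py <<'E'
from h import *
w=snapshot("wrist");save(w,"w2")
for r in pinpoint("clip_a",w): print("clip",r["p"],W(w,r["xyz"]).round(1),px(w,W(w,r["xyz"])).round())
for r in pinpoint("punch2_c",w): print("p",r["p"],W(w,r["xyz"]).round(1),px(w,W(w,r["xyz"])).round())
t=snapshot("top")
try:
  for r in regions_of("clip",w): print(r["p"],r["mask"].sum())
except Exception as e: print(e)
plan(522,-327,200,-12)
E
python3 b.py
```

```text
clip 0.65 [ 528.4 -291.1   37.3] [255.   3.]
p 0.82 [ 388.3 -201.8  195.9] [316. 305.]
0.58 11757
turn rad -0.636 j6 end 63 | shift before turn [187.7 -19.5 -16.2] | after turn [162.6  95.8 -16.2] | now [ 382.9 -199.5  183.8] -48.4
```

View pics/w2.png

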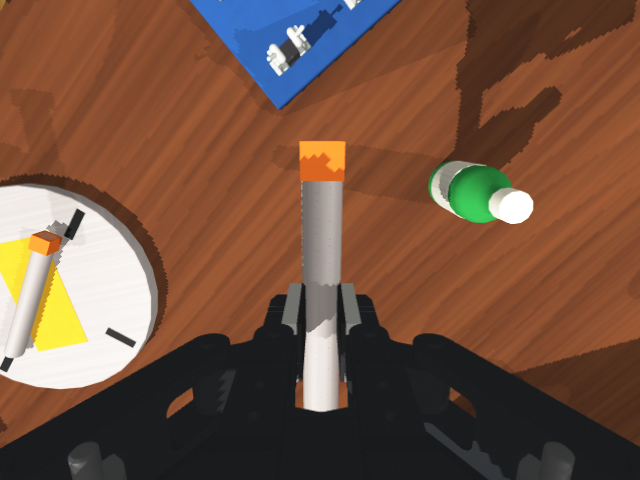

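Punch2 is gripped square at its middle, seen at px (322,142)–(322,410). Next I'll look at the rack from above it.

play_rows(
  increments=[
    [-1,[14.8,1.5,-2],0],
    [-1,[14.8,1.5,-2],0],
    [-1,[14.8,1.5,-2],0],
    [-1,[14.8,1.5,-2],0],
    [-1,[14.8,1.5,-2],0],
    [-1,[14.8,1.5,-2],0],
    [-1,[14.8,1.5,-2],0],
    [-1,[14.8,1.5,-2],0],
    [-1,[14.8,1.5,-2],0],
    [-1,[14.8,1.5,-2],0],
  ],
)

```text
time: 7.13
tool_pos: [470.2, -320.6, 203.0]
tcp_rot: [180.0, 0.2, -48.4]
ft_force: [-0.7, -0.6, -0.6]
finger_gap: 12.8
grip_force: 68.5
```

play_rows(
  increments=[
    [-1,[0,0,0],-0.106],
    [-1,[0,0,0],-0.106],
    [-1,[0,0,0],-0.106],
    [-1,[0,0,0],-0.106],
    [-1,[0,0,0],-0.106],
    [-1,[0,0,0],-0.106],
    [-1,[0,0,0],0],
    [-1,[0,0,0],0],
  ],
)

```text
time: 7.8
tool_pos: [470.1, -320.2, 203.6]
tcp_rot: [-179.9, 0.1, -12.2]
ft_force: [0.2, 1.0, -1.8]
finger_gap: 12.8
grip_force: 68.6
```

```bash
cat > b.py <<'E'
from h import *
w=snapshot("wrist");save(w,"w3")
for r in pinpoint("clip_a",w): print("clip",r["p"],W(w,r["xyz"]).round(1),px(w,W(w,r["xyz"])).round())
for r in pinpoint("punch2_c",w): print("p",r["p"],W(w,r["xyz"]).round(1),px(w,W(w,r["xyz"])).round())
print(sense()["tool_pos"],sense()["tcp_rot"])
np.savez("w3.npz",**{k:np.array(w[k]) for k in ("color","intrinsics","k1","world_from_camera")})
E
python3 b.py
```

```text
clip 0.77 [ 516.8 -366.3   38.6] [363. 150.]
clip 0.73 [ 528.8 -286.7   37.1] [266. 157.]
p 0.73 [ 470.9 -316.3  204.5] [310. 304.]
[ 470.47136268 -320.55532395  204.5897551 ] [-1.79969823e+02  6.15661203e-02 -1.21419869e+01]
```

View pics/w3.png

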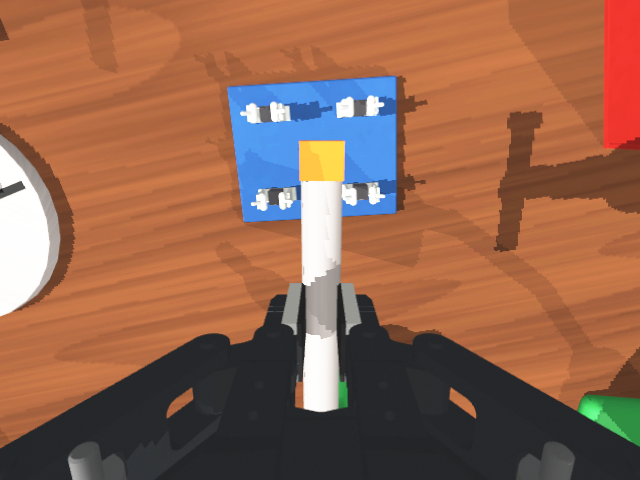

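```bash
cat > b.py <<'E'
import cv2
im=cv2.imread("pics/w3.png"); cv2.imwrite("pics/w3c.png",cv2.resize(im[70:225,220:405],None,fx=3.8,fy=3.8,interpolation=cv2.INTER_CUBIC))
E
python3 b.py
```

```text
(no output)
```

View pics/w3c.png

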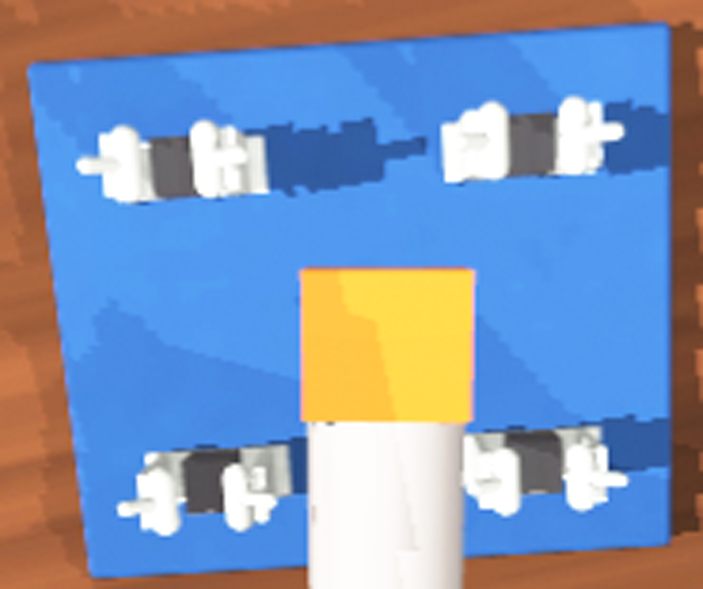

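```bash
cat > b.py <<'E'
from h import *
w=dict(np.load("w3.npz"));w["k1"]=float(w["k1"])
f=lambda p,z: ray(w,np.array(p)/3.8+[220,70]-[.37,.37],z)[:2]
C=np.array([f(p,12) for p in [(29,64),(669,25),(669,545),(92,577)]]);print(C.round(1),C.mean(0))
e=np.diff(np.vstack([C,C[:1]]),axis=0);print(np.hypot(*e.T),np.degrees(np.arctan2(e[:,1],e[:,0])))
L=np.array([f(p,50) for p in [(163,158),(533,136),(200,498),(542,478)]]);print(L.round(1),L.mean(0))
for a,b in ((0,2),(1,3),(0,1),(2,3)):
  d=L[a]-L[b];print(a,b,np.hypot(*d),np.degrees(np.arctan2(d[1],d[0])),(L[a]+L[b])/2)
print([ray(w,p,207)[:2] for p in ((322,142),(322,181))])
E
python3 b.py
```

```text
[[ 591.2 -265.2]
 [ 569.  -406.3]
 [ 452.4 -388.2]
 [ 474.5 -247.2]] [ 521.77140367 -326.72839718]
[142.80858925 117.99128319 142.71087172 118.12201112] [-98.95099462 171.17304476  81.10138922  -8.77966496]
[[ 562.6 -294.7]
 [ 551.  -368.4]
 [ 493.8 -284.8]
 [ 482.6 -357.8]] [ 522.5112597  -326.44305576]
0 2 69.53780420446591 -8.186440327307952 [ 528.23483265 -289.76534947]
1 3 69.29468740588895 -8.827065977292728 [ 516.78768675 -363.12076205]
0 1 74.63213371910142 81.03906946919867 [ 556.83705278 -331.57687258]
2 3 73.85447024574835 81.22289629103922 [ 488.18546662 -321.30923894]
[array([ 534.93624047, -335.15823629]), array([ 520.99053649, -332.16316633])]
```

play_rows(
  increments=[
    [-1,[0,0,0],-0.057],
    [-1,[13,9,0],0],
    [-1,[13,9,0],0],
    [-1,[13,9,0],0],
    [-1,[12.9,8.4,0],0],
    [-1,[0,0,25],0],
    [-1,[0,0,30],0],
    [-1,[0,0,30],0],
    [-1,[0,0,30],0],
    [-1,[0,0,20],0],
    [-1,[0,0,5],0],
    [-1,[0,0,0],0],
  ],
)

```text
time: 8.95
tool_pos: [515.2, -362.5, 62.9]
tcp_rot: [-179.9, 0.2, -8.8]
ft_force: [0.2, 0.5, -0.9]
finger_gap: 12.6
grip_force: 68.6
```

```bash
cat > b.py <<'E'
from h import *
w=snapshot("wrist");save(w,"w4");plan(516.3,-363.6,37,-8.85)
E
python3 b.py
```

```text
turn rad 0.001 j6 end 59 | shift before turn [-0.1  0.2 28.2] | after turn [-0.1  0.2 28.2] | now [ 516.5 -363.5   65.2] -8.8
```

View pics/w4.png

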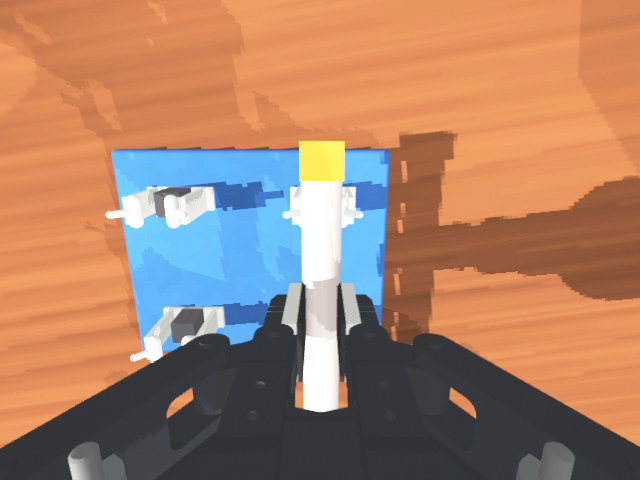

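The punch is centred over the right station: clip tips at px 285 and 362, punch axis at 322. Pressing down.

play_rows(
  increments=[
    [-1,[0,0,3],0],
    [-1,[0,0,3],0],
    [-1,[0,0,3],0],
    [-1,[0,0,3],0],
    [-1,[0,0,2],0],
    [-1,[0,0,2],0],
    [-1,[0,0,2],0],
    [-1,[0,0,2],0],
    [-1,[0,0,2],0],
    [-1,[0,0,0],0],
  ],
  force=100,
)

```text
time: 9.83
tool_pos: [518.9, -364.2, 46.5]
tcp_rot: [179.9, -0.3, -8.7]
ft_force: [1.1, 5.2, 14.1]
finger_gap: 11.6
grip_force: 101.1
```

play_rows(
  increments=[
    [-1,[0,0,2],0],
    [-1,[0,0,2],0],
    [-1,[0,0,1],0],
    [-1,[0,0,1],0],
    [-1,[0,0,0],0],
  ],
)

```text
time: 10.25
tool_pos: [517.6, -363.7, 38.1]
tcp_rot: [180.0, -0.1, -8.7]
ft_force: [3.4, 1.9, 4.1]
finger_gap: 11.7
grip_force: 99.9
```

play_rows(
  increments=[
    [-1,[0,0,1],0],
    [-1,[0,0,1],0],
    [-1,[0,0,1],0],
    [-1,[0,0,0],0],
  ],
)

```text
time: 10.58
tool_pos: [517.8, -363.8, 37.8]
tcp_rot: [180.0, -0.1, -8.7]
ft_force: [-6.3, 9.7, 25.5]
finger_gap: 11.7
grip_force: 102.1
```

```bash
python3 -c "
from h import *
s=sense();print(s['tool_pos'],s['ft_force'])
t=snapshot('scene')
for r in pinpoint('punch2_c',t): print(r['p'],W(t,r['xyz']).round(1))
s=sense();print(s['tool_pos'],s['ft_force'])"
```

```text
[ 517.78180304 -363.82303771   37.77521215] [-6.26142896  9.65153271 25.50932196]
0.57 [ 518.9 -361.9   37.6]
[ 517.80490524 -363.81976403   37.79726095] [-5.56202974 10.38211866 25.31826886]
```

play_rows(
  increments=[
    [-1,[0,0,-2],0],
    [-0.2,[0,0,0],0],
    [-0.2,[0,0,0],0],
    [-0.2,[0,0,0],0],
    [-0.2,[0,0,0],0],
    [-0.2,[0,0,0],0],
    [-0.2,[0,0,-5],0],
    [-0.2,[0,0,-10],0],
    [-0.2,[0,0,-20],0],
    [-0.2,[0,0,-30],0],
    [-0.2,[0,0,-30],0],
    [-0.2,[0,0,-30],0],
  ],
)

```text
time: 11.68
tool_pos: [516.6, -363.6, 163.6]
tcp_rot: [180.0, -0.0, -8.7]
ft_force: [0.2, -0.5, 0.0]
finger_gap: 34.1
grip_force: 0.0
```

play_rows(
  increments=[
    [1,[0,0,-20],0],
    [1,[0,0,-20],0],
    [1,[-5,0,0],0],
    [1,[0,0,0],0],
    [1,[0,0,0],0],
  ],
)

```text
time: 12.1
tool_pos: [511.3, -362.7, 201.0]
tcp_rot: [-180.0, 0.0, -8.7]
ft_force: [0.4, 0.0, -1.1]
finger_gap: 85.4
grip_force: 0.0
```

```bash
python3 -c "
from h import *
t=snapshot('wrist');save(t,'w5')
for r in pinpoint('punch2_c',t): print(r['p'],W(t,r['xyz']).round(1))
plan(535,36,220,12)"
```

```text
0.74 [ 518.1 -360.3   38.5]
turn rad -0.362 j6 end 77 | shift before turn [ -36.8 -397.4  -20.2] | after turn [ 106.2 -384.7  -20.2] | now [ 511.1 -362.3  199.8] -8.7
```

View pics/w5.png

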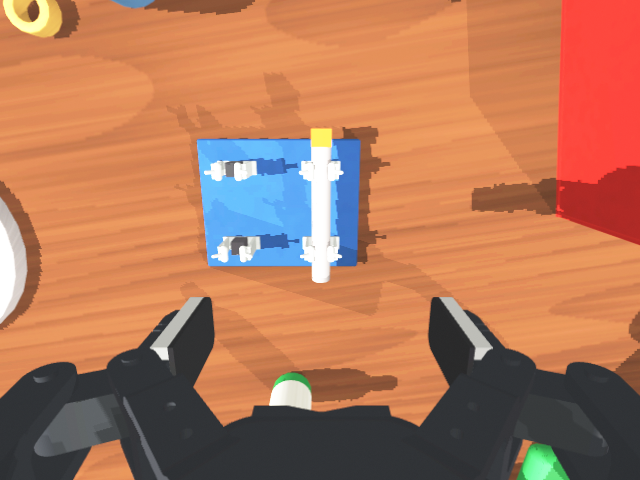

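Punch2 is home in both clips (px (320,135)–(320,280)). Now punch1.

play_rows(
  increments=[
    [1,[-3,-33,-2],0],
    [1,[-3,-33,-2],0],
    [1,[-3,-33,-2],0],
    [1,[-3,-33,-2],0],
    [1,[-3,-33,-2],0],
    [1,[-3,-33,-2],0],
    [1,[-3,-33,-2],0],
    [1,[-3,-33,-2],0],
    [1,[-3,-33,-2],0],
    [1,[-3,-33,-2],0],
    [1,[-3,-33,0],0],
    [1,[-3,-33,0],0],
  ],
)

```text
time: 13.2
tool_pos: [535.5, 35.7, 220.1]
tcp_rot: [180.0, 0.1, -8.7]
ft_force: [0.5, -0.4, 0.7]
finger_gap: 85.5
grip_force: 0.0
```

play_rows(
  increments=[
    [1,[0,0,0],-0.124],
    [1,[0,0,0],-0.124],
    [1,[0,0,0],-0.124],
    [1,[0,0,0],-0.124],
    [1,[0,0,0],-0.124],
    [1,[0,0,0],-0.124],
    [1,[0,0,0],-0.124],
    [1,[0,0,0],-0.124],
    [1,[0,0,0],-0.124],
    [1,[0,0,0],-0.124],
    [1,[0,0,0],-0.124],
    [1,[0,0,0],-0.124],
  ],
)

```text
time: 14.2
tool_pos: [535.5, 34.1, 219.7]
tcp_rot: [-179.9, 0.0, 76.9]
ft_force: [0.5, 0.3, -0.4]
finger_gap: 85.6
grip_force: 0.0
```

play_rows(
  increments=[
    [1,[0,0,0],-0.124],
    [1,[0,0,0],-0.124],
    [1,[0,0,0],-0.124],
    [1,[0,0,0],-0.124],
    [1,[0,0,0],0],
    [1,[0,0,0],0],
  ],
)

```text
time: 14.7
tool_pos: [535.7, 34.1, 220.1]
tcp_rot: [-179.9, -0.0, 104.7]
ft_force: [0.1, 0.7, 0.6]
finger_gap: 85.2
grip_force: 0.0
```

```bash
cat > b.py <<'E'
from h import *
w=snapshot("wrist");save(w,"w6")
np.savez("w6.npz",**{k:np.array(w[k]) for k in ("color","intrinsics","k1","world_from_camera")})
for q in("punch1_c","mark","strap1_c","strap1_heel"):
  for r in pinpoint(q,w): print(q,r["p"],W(w,r["xyz"]).round(1))
for r in regions_of("punch1",w): print(r["p"],axis(w,r["mask"],24))
hsv=cv2.cvtColor(w["color"],cv2.COLOR_RGB2HSV)
m=cv2.inRange(hsv,(22,150,130),(32,255,255)); print(m.sum()/255, axis(w,m,16))
print(sense()["tool_pos"],sense()["tcp_rot"])
E
python3 b.py
```

```text
punch1_c 0.61 [536.7  31.5  25. ]
mark 0.87 [531.7  28.2  18. ]Traceback (most recent call last):
  File "b.py", line 6, in <module>
    for r in regions_of("punch1",w): print(r["p"],axis(w,r["mask"],24))
             ~~~~~~~~~~^^^^^^^^^^^^
ValueError: it knows: block, clip, driver_grip, hammer_grip, mark, nut, oil, pot, punch1, punch2, strap1, strap1_heel, strap2, strap2_heel, strap3, strap3_heel, strap4, strap4_heel, strap5, strap5_heel, strap6, s
```

View pics/w6.png

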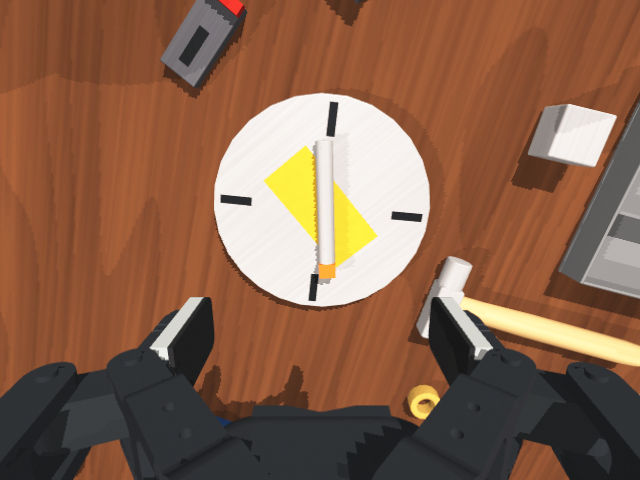

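Punch1 runs from px (323,139) to (328,277), with its orange end towards the gripper. The yellow rectangle is seen around (320,208).

```bash
cat > b.py <<'E'
from h import *
w=dict(np.load("w6.npz"));w["k1"]=float(w["k1"])
a,b=[ray(w,p,24)[:2] for p in((323.5,139),(327.5,277))];d=a-b;print((a+b)/2,np.hypot(*d),np.degrees(np.arctan2(d[1],d[0])))
hsv=cv2.cvtColor(w["color"],cv2.COLOR_RGB2HSV)
m=cv2.inRange(hsv,(22,150,130),(32,255,255));m[300:]=0
P=np.argwhere(m)[:,::-1];h=cv2.convexHull(P.astype(np.int32));mm=np.zeros_like(m);cv2.fillPoly(mm,[h],255);print(axis(w,mm,16))
# plate: white disc circle at z=16
c=max(cv2.findContours(cv2.inRange(hsv,(0,0,170),(180,60,255)),0,2)[0],key=cv2.contourArea)
Q=np.array([ray(w,q[0],16)[:2] for q in c],np.float32);print(cv2.minEnclosingCircle(Q))
c0=(a+b)/2; plan(c0[0],c0[1],21,np.degrees(np.arctan2(d[1],d[0])))
E
python3 b.py; python3 -c "
from h import *
try: regions_of('zz',snapshot('top'))
except Exception as e: print(str(e)[150:])"
```

```text
[539.45287715  33.20628338] 132.90634584338721 106.56737899527093
(array([535.1,  33.4]), -36.6, 111.7, 52.3)
((535.1063232421875, 33.939697265625), 104.20098876953125)
turn rad -0.03 j6 end -19 | shift before turn [ -1.6   3.  200.1] | after turn [ -1.7   3.  200.1] | now [536.1  34.  221.1] 104.8
trap4, strap4_heel, strap5, strap5_heel, strap6, s
```

play_rows(
  increments=[
    [1,[-1.7,3,10],-0.03],
    [1,[0,0,30],0],
    [1,[0,0,30],0],
    [1,[0,0,30],0],
    [1,[0,0,30],0],
    [1,[0,0,25],0],
    [1,[0,0,20],0],
    [1,[0,0,15],0],
    [1,[0,0,7],0],
    [1,[0,0,3],0],
    [1,[0,0,0],0],
    [1,[0,0,0],0],
  ],
)

```text
time: 16.0
tool_pos: [540.4, 33.1, 22.4]
tcp_rot: [179.9, 0.0, 106.7]
ft_force: [0.7, 0.5, -0.0]
finger_gap: 85.4
grip_force: 0.0
```

play_rows(
  increments=[
    [-1,[0,0,0],0],
    [-1,[0,0,0],0],
    [-1,[0,0,0],0],
    [-1,[0,0,0],0],
    [-1,[0,0,0],0],
    [-1,[0,0,0],0],
    [-1,[0,0,0],0],
    [-1,[0,0,0],0],
    [-1,[0,0,0],0],
    [-1,[0,0,0],0],
  ],
  force=70,
)

```text
time: 16.83
tool_pos: [539.8, 33.1, 21.8]
tcp_rot: [180.0, 0.0, 106.7]
ft_force: [-2.4, 0.0, 5.7]
finger_gap: 12.9
grip_force: 68.5
```

play_rows(
  increments=[
    [-1,[0,0,-10],0],
    [-1,[0,0,-20],0],
    [-1,[0,0,-30],0],
    [-1,[0,0,-30],0],
    [-1,[0,0,-30],0],
    [-1,[0,0,-30],0],
    [-1,[0,0,-30],0],
    [-1,[0,0,0],0],
  ],
)

```text
time: 17.5
tool_pos: [542.9, 33.0, 209.3]
tcp_rot: [179.4, 0.2, 106.7]
ft_force: [1.4, -0.5, 0.1]
finger_gap: 13.0
grip_force: 68.6
```

```bash
python3 -c "
from h import *
w=snapshot('wrist');save(w,'w7');p=sense()['tool_pos']
for r in pinpoint('punch1_c',w): print(r['p'],W(w,r['xyz']).round(1))
np.savez('w7.npz',**{k:np.array(w[k]) for k in ('color','intrinsics','k1','world_from_camera')})
plan(527.9,-289.5,200,171.15)"
```

```text
0.94 [540.2  30.1 209.6]
turn rad -1.125 j6 end -115 | shift before turn [-305.4 -104.6    3.3] | after turn [ -37.2 -320.7    3.3] | now [540.5  33.1 203.3] 106.7
```

View pics/w7.png

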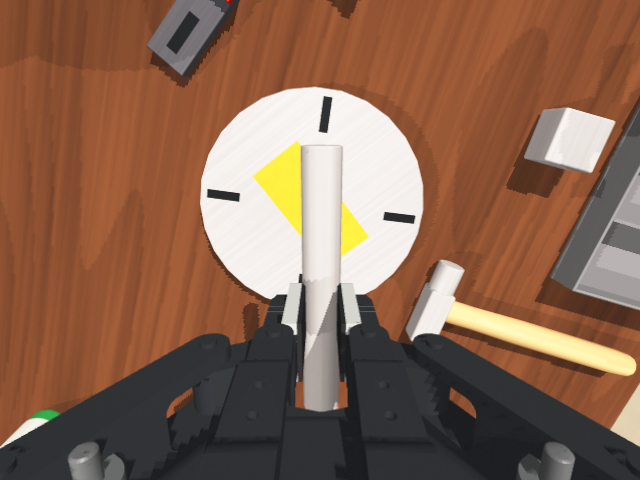

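Punch1 is gripped near its middle, far end at px (322,146). Carrying it to the left station.

play_rows(
  increments=[
    [-1,[-25.4,-8.7,0],0],
    [-1,[-25.4,-8.7,0],0],
    [-1,[-25.4,-8.7,0],0],
    [-1,[-25.4,-8.7,0],0],
    [-1,[-25.4,-8.7,0],0],
    [-1,[-25.4,-8.7,0],0],
    [-1,[-25.4,-8.7,0],0],
    [-1,[-25.4,-8.7,0],0],
    [-1,[-25.4,-8.7,0],0],
    [-1,[-25.4,-8.7,0],0],
    [-1,[-25.4,-8.7,0],0],
    [-1,[-25.4,-8.7,0],0],
  ],
)

```text
time: 18.6
tool_pos: [525.6, -289.4, 198.7]
tcp_rot: [-179.9, -0.2, 106.7]
ft_force: [-0.2, 0.2, -1.0]
finger_gap: 13.1
grip_force: 68.6
```

play_rows(
  increments=[
    [-1,[0,0,0],-0.125],
    [-1,[0,0,0],-0.125],
    [-1,[0,0,0],-0.125],
    [-1,[0,0,0],-0.125],
    [-1,[0,0,0],-0.125],
    [-1,[0,0,0],-0.125],
    [-1,[0,0,0],-0.125],
    [-1,[0,0,0],-0.125],
    [-1,[0,0,0],-0.125],
    [-1,[0,0,0],0],
    [-1,[0,0,0],0],
  ],
)

```text
time: 19.52
tool_pos: [526.1, -288.3, 199.4]
tcp_rot: [179.9, -0.2, 170.9]
ft_force: [-0.3, -0.7, -1.4]
finger_gap: 12.3
grip_force: 68.5
```

```bash
python3 -c "
from h import *
w=snapshot('wrist')
for r in pinpoint('punch1_c',w): print(r['p'],W(w,r['xyz']).round(1))
plan(527.9,-289.5,64,171.15)"
```

```text
0.89 [ 524.6 -289.7  199.8]
turn rad -0.004 j6 end -115 | shift before turn [ -1.6  -0.8 136.2] | after turn [ -1.6  -0.8 136.2] | now [ 526.5 -288.5  200.2] 170.9
```

play_rows(
  increments=[
    [-1,[-1.6,-0.8,10],-0.004],
    [-1,[0,0,30],0],
    [-1,[0,0,30],0],
    [-1,[0,0,30],0],
    [-1,[0,0,20],0],
    [-1,[0,0,12],0],
    [-1,[0,0,4],0],
    [-1,[0,0,0],0],
    [-1,[0,0,0],0],
  ],
  force=100,
)

```text
time: 20.37
tool_pos: [529.3, -290.4, 66.5]
tcp_rot: [-180.0, 0.1, 171.3]
ft_force: [0.4, 1.0, -1.4]
finger_gap: 11.6
grip_force: 98.9
```

```bash
python3 -c "
from h import *
w=snapshot('wrist');save(w,'w8')
plan(527.9,-289.5,35.3,171.15)"
```

```text
turn rad 0.003 j6 end -115 | shift before turn [ 1.9  0.9 31.9] | after turn [ 1.9  0.9 31.9] | now [ 529.6 -290.6   67.2] 171.3
```

View pics/w8.png

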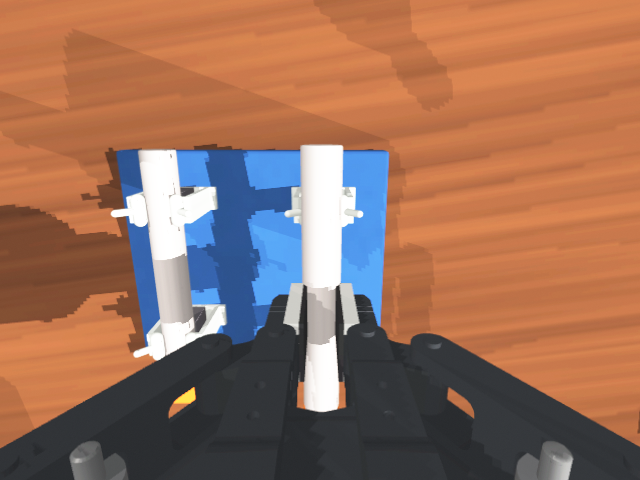

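Centred (clip tips at px 287 and 361, punch at 322). Pressing down.

play_rows(
  increments=[
    [-1,[1,0.5,3],0],
    [-1,[0,0,3],0],
    [-1,[0,0,3],0],
    [-1,[0,0,3],0],
    [-1,[0,0,3],0],
    [-1,[0,0,2],0],
    [-1,[0,0,2],0],
    [-1,[0,0,2],0],
    [-1,[0,0,2],0],
    [-1,[0,0,2],0],
    [-1,[0,0,2],0],
    [-1,[0,0,0],0],
  ],
)

```text
time: 21.42
tool_pos: [528.7, -289.3, 39.0]
tcp_rot: [-180.0, 0.1, 171.4]
ft_force: [2.2, 0.1, -1.9]
finger_gap: 11.5
grip_force: 99.6
```

play_rows(
  increments=[
    [-1,[0,0,1.5],0],
    [-1,[0,0,1.5],0],
    [-1,[0,0,1],0],
    [-1,[0,0,1],0],
    [-1,[0,0,0],0],
  ],
)

```text
time: 21.83
tool_pos: [528.4, -289.5, 37.5]
tcp_rot: [-180.0, 0.1, 171.4]
ft_force: [-13.0, 10.3, 34.6]
finger_gap: 11.5
grip_force: 103.4
```

play_rows(
  increments=[
    [-1,[0,0,-3],0],
    [-0.3,[0,0,0],0],
    [-0.3,[0,0,0],0],
    [-0.3,[0,0,0],0],
    [-0.3,[0,0,0],0],
    [-0.3,[0,0,0],0],
    [-0.3,[0,0,-5],0],
    [-0.3,[0,0,-10],0],
    [-0.3,[0,0,-20],0],
    [-0.3,[0,0,-30],0],
    [-0.3,[0,0,-30],0],
    [-0.3,[0,0,-30],0],
  ],
)

```text
time: 22.83
tool_pos: [527.4, -289.1, 163.5]
tcp_rot: [-180.0, 0.0, 171.4]
ft_force: [-0.7, -0.1, 0.6]
finger_gap: 30.0
grip_force: 0.0
```

play_rows(
  increments=[
    [1,[0,0,-20],0],
    [1,[0,0,-30],0],
    [1,[0,0,0],0],
  ],
)

```text
time: 23.08
tool_pos: [530.3, -291.0, 220.1]
tcp_rot: [-179.7, 0.6, 171.4]
ft_force: [1.0, -0.7, 0.7]
finger_gap: 65.0
grip_force: 0.0
```

```bash
cat > b.py <<'E'
from h import *
w=snapshot('wrist');save(w,'w9')
for r in pinpoint('punch1_c',w): print(r['p'],W(w,r['xyz']).round(1))
t=snapshot("top")
for q in("strap1_c","strap1_heel"):
  for r in pinpoint(q,t): print(q,round(r["p"],2),W(t,r["xyz"]).round(1),px(t,W(t,r["xyz"])).round())
plan(572,362,250,171)
E
python3 b.py
```

```text
0.76 [ 527.1 -291.    39.4]
strap1_c 0.89 [570.4 363.6   7.8] [151. 210.]
strap1_heel 0.75 [567.5 332.    9.9] [166. 211.]
turn rad 0.006 j6 end -54 | shift before turn [ 53.2 650.2 -39.8] | after turn [ 57.3 649.8 -39.8] | now [ 526.9 -288.8  210.2] 171.4
```

View pics/w9.png

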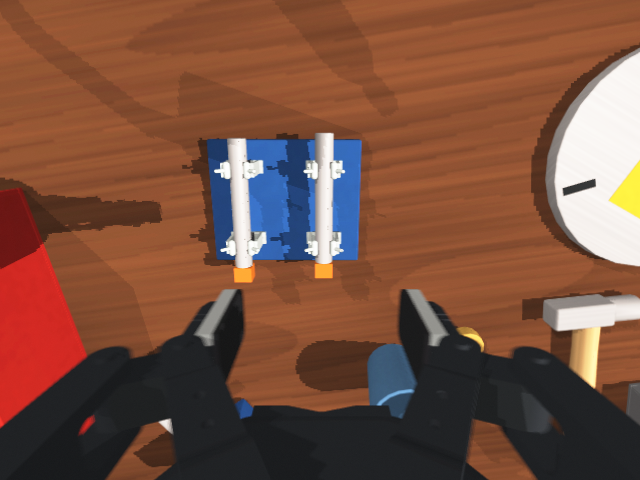

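Both punches are home in the rack: px (238,140)–(243,280) and (324,135)–(323,275). Now the straps.

play_rows(
  increments=[
    [1,[5,39,-3],0],
    [1,[5,39,-3],0],
    [1,[5,39,-3],0],
    [1,[5,39,-3],0],
    [1,[5,39,-3],0],
    [1,[5,39,-3],0],
    [1,[5,39,-3],0],
    [1,[5,39,-3],0],
    [1,[5,39,-3],0],
    [1,[5,39,-3],0],
    [1,[5,39,-3],0],
    [1,[5,39,-3],0],
  ],
)

```text
time: 24.33
tool_pos: [537.4, 184.3, 245.9]
tcp_rot: [-179.9, -0.1, 171.4]
ft_force: [0.5, -0.5, 0.0]
finger_gap: 85.3
grip_force: 0.0
```

play_rows(
  increments=[
    [1,[5,39,-3],0],
    [1,[5,39,-1],0],
    [1,[0,0,0],0],
    [1,[0,0,0],0],
  ],
)

```text
time: 24.67
tool_pos: [539.1, 263.1, 249.4]
tcp_rot: [-179.9, -0.2, 171.6]
ft_force: [0.9, 0.0, -0.5]
finger_gap: 85.3
grip_force: 0.0
```

```bash
cat >> h.py <<'E'
def straps(w,zt=12,zh=20.5,amin=150):
    "red heel tops and the dark bars beside them: centre, yaw (heel at -x)"
    hsv=cv2.cvtColor(w["color"],cv2.COLOR_RGB2HSV)
    red=cv2.inRange(hsv,(0,190,90),(6,255,255))|cv2.inRange(hsv,(172,190,90),(180,255,255))
    grey=cv2.inRange(hsv,(0,0,15),(180,95,150))
    red[330:]=0;grey[330:]=0
    out=[]
    for c in cv2.findContours(red,cv2.RETR_EXTERNAL,cv2.CHAIN_APPROX_NONE)[0]:
        a=cv2.contourArea(c)
        if a>amin: out.append((a,c.reshape(-1,2)))
    return out,red,grey
E
cat > b.py <<'E'
from h import *
w=snapshot("wrist");save(w,"w10")
np.savez("w10.npz",**{k:np.array(w[k]) for k in ("color","intrinsics","k1","world_from_camera")})
for q in("strap1_c","strap1_heel"):
  for r in pinpoint(q,w): print(q,round(r["p"],2),W(w,r["xyz"]).round(1),px(w,W(w,r["xyz"])).round())
for q in ("strap1","strap1_heel"):
  try:
    for r in regions_of(q,w): print(q,round(r["p"],2),r["mask"].sum(),axis(w,r["mask"],12))
  except Exception as e: print(q,e)
o,red,g=straps(w)
for a,c in o: print(a,c.mean(0))
print(sense()["tool_pos"],sense()["tcp_rot"])
E
python3 b.py
```

```text
strap1_c 0.61 [571.3 363.6   1.9] [417. 217.]
strap1_heel 0.67 [566.7 330.8   6.2] [387. 218.]
strap1 it knows: block, clip, driver_grip, hammer_grip, mark, nut, oil, pot, punch1, punch2, strap1, strap1_heel, strap2, strap2_heel, strap3, strap3_heel, strap4, strap4_heel, strap5, strap5_heel, strap6, s
strap1_heel 0.75 2666 (array([571.4, 363.7]), 85.9, 82.1, 40.1)
strap1_heel 0.29 3570 (array([397., 156.]), 66.5, 83.3, 37.5)
287.0 [387.8452381  222.53571429]
335.5 [280.50588235 178.21176471]
409.0 [288.          85.04444444]
467.5 [221.98989899  83.24242424]
[540.2422697  259.79802498 250.53733489] [-1.79944197e+02 -6.16926107e-02  1.71279374e+02]
```

View pics/w10.png

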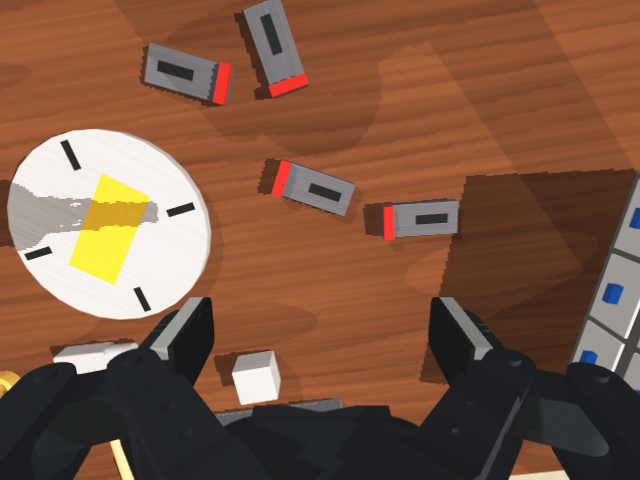

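Wrist view: four straps with red heels at px (389,222), (281,178), (288,85) and (222,83). The plate rectangle at (110,230) is free. I'll fit the strap model to the silhouettes.

```bash
cat >> h.py <<'E'
from scipy.optimize import minimize
def box(x0,x1,z0,z1): return np.array([[x,y,z] for x in(x0,x1) for y in(-18,18) for z in(z0,z1)],float)
B1,B2=box(-40,40,-6,6),box(-40,-30,-6,14.5)
def render(w,pose,zc,S=4):
    c,s=np.cos(pose[2]),np.sin(pose[2]); R=np.array([[c,-s,0],[s,c,0],[0,0,1]])
    m=np.zeros((480,640),np.uint8)
    for B in(B1,B2):
        q=np.array([px(w,R@b+[pose[0],pose[1],zc]) for b in B]); h=cv2.convexHull((q*16).round().astype(np.int32)); cv2.fillConvexPoly(m,h,255,cv2.LINE_AA,4)
    return m.astype(float)/255
def fit(w,x,y,yaw,zc=6,grow=25):
    hsv=cv2.cvtColor(w["color"],cv2.COLOR_RGB2HSV)
    red=cv2.inRange(hsv,(0,190,60),(6,255,255))|cv2.inRange(hsv,(172,190,60),(180,255,255))
    m=(red|cv2.inRange(hsv,(0,0,0),(180,80,170)))
    p0=np.array([x,y,np.radians(yaw)])
    near=cv2.dilate((render(w,p0,zc)>.5).astype(np.uint8),np.ones((grow,grow)))
    m=cv2.morphologyEx(m&(near*255),cv2.MORPH_CLOSE,np.ones((3,3)))
    n,l,st,_=cv2.connectedComponentsWithStats(m); m=(l==1+np.argmax(st[1:,4])).astype(float)
    def cost(d):
        r=render(w,p0+[d[0],d[1],d[2]/30],zc); return np.abs(r-m).sum()/r.sum()
    o=min((minimize(cost,d0,method="Nelder-Mead",options=dict(initial_simplex=np.array(d0)+np.array([[0,0,0],[6,0,0],[0,6,0],[0,0,6]]),xatol=.05,fatol=1e-4)) for d0 in([0,0,0],[4,-4,-4])),key=lambda o:o.fun)
    p=p0+[o.x[0],o.x[1],o.x[2]/30]
    return p[:2].round(1),round(np.degrees(p[2]),1),"cost",round(o.fun,3)
def fitpx(w,heel,end,zc=6):
    a,b=ray(w,heel,zc+10)[:2],ray(w,end,zc+6)[:2]; d=b-a; c=(a+b)/2
    return fit(w,c[0],c[1],np.degrees(np.arctan2(d[1],d[0])),zc)
def stash(w,n): np.savez(n,**{k:np.array(w[k]) for k in ("color","intrinsics","k1","world_from_camera")})
def load(n): w=dict(np.load(n)); w["k1"]=float(w["k1"]); return w
E
cat > b.py <<'E'
from h import *
w=load("w10.npz")
for h,e in(((389,222),(458,217)),((281,178),(350,200)),((288,85),(262,5)),((222,83),(147,62))): print(fitpx(w,h,e))
E
time python3 b.py
```

```text
(array([572.1, 364. ]), np.float64(85.4), 'cost', np.float64(0.086))
(array([522.6, 256.5]), np.float64(63.2), 'cost', np.float64(0.064))
(array([385.3, 241.5]), np.float64(-169.6), 'cost', np.float64(0.054))
(array([396.3, 154.1]), np.float64(-114.1), 'cost', np.float64(0.059))
real	0m6.401s
user	0m4.051s
sys	0m2.963s
```

```bash
python3 -c "
from h import *
plan(522.6,256.5,60,243.2)"
```

```text
turn rad -1.255 j6 end -132 | shift before turn [ 16.9  -5.9 190.5] | after turn [ 10.9  14.3 190.5] | now [540.2 259.8 250.5] 171.3
```

play_rows(
  increments=[
    [1,[0,0,0],-0.125],
    [1,[0,0,0],-0.125],
    [1,[0,0,0],-0.125],
    [1,[0,0,0],-0.125],
    [1,[0,0,0],-0.125],
    [1,[0,0,0],-0.125],
    [1,[0,0,0],-0.125],
    [1,[0,0,0],-0.125],
    [1,[0,0,0],-0.125],
    [1,[0,0,0],-0.13],
    [1,[0,0,0],0],
  ],
)

```text
out of range; nothing moved
```

play_rows(
  increments=[
    [1,[0,0,0],-0.125],
    [1,[0,0,0],-0.125],
    [1,[0,0,0],-0.125],
    [1,[0,0,0],-0.125],
    [1,[0,0,0],-0.125],
    [1,[0,0,0],-0.125],
    [1,[0,0,0],-0.125],
    [1,[0,0,0],-0.125],
    [1,[0,0,0],-0.125],
    [1,[0,0,0],-0.125],
    [1,[0,0,0],0],
  ],
)

```text
time: 25.78
tool_pos: [540.6, 259.6, 251.3]
tcp_rot: [-180.0, -0.0, -116.8]
ft_force: [0.0, 0.6, 0.8]
finger_gap: 85.3
grip_force: 0.0
```

```bash
python3 -c "
from h import *
w=snapshot('wrist');print(fit(w,522.6,256.5,63.2))
plan(522.6,256.5,2,243.2)"
```

```text
(array([522.9, 258.2]), np.float64(62.8), 'cost', np.float64(0.063))
turn rad -0.008 j6 end -132 | shift before turn [ 11.2  14.5 249.3] | after turn [ 11.1  14.6 249.3] | now [540.6 259.8 251.3] -117.2
```

play_rows(
  increments=[
    [1,[5,7,10],-0.006],
    [1,[5,7,30],0],
    [1,[0.2,0.2,35],0],
    [1,[0,0,35],0],
    [1,[0,0,35],0],
    [1,[0,0,35],0],
    [1,[0,0,30],0],
    [1,[0,0,20],0],
    [1,[0,0,12],0],
    [1,[0,0,5],0],
    [1,[0,0,2],0],
    [1,[0,0,0],0],
  ],
)

```text
time: 26.83
tool_pos: [524.0, 258.5, 3.3]
tcp_rot: [-179.9, 0.1, -116.8]
ft_force: [0.9, 0.4, 0.7]
finger_gap: 85.4
grip_force: 0.0
```

play_rows(
  increments=[
    [-1,[0,0,0],0],
    [-1,[0,0,0],0],
    [-1,[0,0,0],0],
    [-1,[0,0,0],0],
    [-1,[0,0,0],0],
    [-1,[0,0,0],0],
    [-1,[0,0,0],0],
    [-1,[0,0,0],0],
    [-1,[0,0,0],0],
  ],
  force=60,
)

```text
time: 27.58
tool_pos: [524.0, 258.8, 3.5]
tcp_rot: [-179.9, 0.1, -116.7]
ft_force: [-0.2, -0.3, 5.6]
finger_gap: 33.7
grip_force: 60.6
```

play_rows(
  increments=[
    [-1,[0,0,-10],0],
    [-1,[0,0,-20],0],
    [-1,[0,0,-30],0],
    [-1,[0,0,-30],0],
    [-1,[0,0,-30],0],
    [-1,[0,0,-20],0],
    [-1,[0,0,0],0],
    [-1,[0,0,0],0],
  ],
)

```text
time: 28.25
tool_pos: [523.8, 258.8, 143.9]
tcp_rot: [-179.9, 0.1, -116.7]
ft_force: [1.0, 0.3, -1.8]
finger_gap: 34.2
grip_force: 60.2
```

```bash
python3 -c "
from h import *
w=snapshot('wrist');stash(w,'g1.npz');p=sense()['tool_pos']
print(fit(w,p[0],p[1],62.8,p[2]+4))
plan(527.9,39,100,143.4)"
```

```text
(array([523. , 257.8]), np.float64(63.1), 'cost', np.float64(0.157))
turn rad 1.744 j6 end -54 | shift before turn [ 193.6 -103.1   41.8] | after turn [-134.9 -172.9   41.8] | now [522.7 258.3 141.8] -116.7
```

play_rows(
  increments=[
    [-1,[0,0,0],0.1245],
    [-1,[0,0,0],0.1245],
    [-1,[0,0,0],0.1245],
    [-1,[0,0,0],0.1245],
    [-1,[0,0,0],0.1245],
    [-1,[0,0,0],0.1245],
    [-1,[0,0,0],0.1245],
    [-1,[0,0,0],0.1245],
    [-1,[0,0,0],0.1245],
    [-1,[0,0,0],0.1245],
    [-1,[0,0,0],0.1245],
    [-1,[0,0,0],0.1245],
  ],
)

```text
time: 29.3
tool_pos: [521.2, 257.7, 139.1]
tcp_rot: [-179.8, -0.2, 157.4]
ft_force: [-0.3, -0.4, -1.0]
finger_gap: 34.0
grip_force: 60.1
```

play_rows(
  increments=[
    [-1,[0,0,0],0.1245],
    [-1,[0,0,0],0.1245],
    [-1,[-16.9,-21.6,3],0],
    [-1,[-16.9,-21.6,3],0],
    [-1,[-16.9,-21.6,3],0],
    [-1,[-16.9,-21.6,3],0],
    [-1,[-16.9,-21.6,3],0],
    [-1,[-16.9,-21.6,3],0],
    [-1,[-16.9,-21.6,3],0],
    [-1,[-16.9,-21.6,3],0],
    [-1,[0,0,0],0],
    [-1,[0,0,0],0],
  ],
)

```text
time: 30.3
tool_pos: [526.9, 37.8, 115.6]
tcp_rot: [-179.8, -0.2, 143.3]
ft_force: [0.1, 0.7, -2.2]
finger_gap: 34.3
grip_force: 60.4
```

```bash
python3 -c "
from h import *
plan(527.9,39,18,143.4)"
```

```text
turn rad -0.002 j6 end -55 | shift before turn [-0.1  1.5 97.6] | after turn [-0.1  1.5 97.6] | now [526.9  37.8 115.6] 143.3
```

play_rows(
  increments=[
    [-1,[0,1.2,20],0],
    [-1,[0,0,25],0],
    [-1,[0,0,20],0],
    [-1,[0,0,15],0],
    [-1,[0,0,8],0],
    [-1,[0,0,4],0],
    [-1,[0,0,2],0],
    [-1,[0,0,1],0],
    [-1,[0,0,1],0],
    [-1,[0,0,0.5],0],
    [-1,[0,0,0],0],
    [-1,[0,0,0],0],
  ],
)

```text
time: 31.3
tool_pos: [530.0, 40.0, 22.4]
tcp_rot: [180.0, 0.0, 143.5]
ft_force: [0.2, -0.7, -2.1]
finger_gap: 34.0
grip_force: 60.4
```

play_rows(
  increments=[
    [-1,[1,0.5,1],0],
    [-1,[0,0,1],0],
    [-1,[0,0,1],0],
    [-1,[0,0,0],0],
    [-1,[0,0,0],0],
  ],
)

```text
time: 31.72
tool_pos: [529.1, 41.1, 19.5]
tcp_rot: [180.0, 0.0, 143.5]
ft_force: [-4.5, 1.2, 6.6]
finger_gap: 33.8
grip_force: 61.3
```

play_rows(
  increments=[
    [0.4,[0,0,0],0],
    [0.4,[0,0,0],0],
    [0.4,[0,0,0],0],
    [0.4,[0,0,0],0],
    [0.4,[0,0,-10],0],
    [1,[0,0,-20],0],
    [1,[0,0,-30],0],
    [1,[0,0,-35],0],
    [1,[0,0,-35],0],
    [1,[0,0,-35],0],
    [1,[0,0,-35],0],
    [1,[0,0,0],0],
  ],
)

```text
time: 32.72
tool_pos: [532.9, 41.0, 228.6]
tcp_rot: [179.6, 0.6, 143.5]
ft_force: [1.7, -0.7, 1.1]
finger_gap: 85.4
grip_force: 0.0
```

```bash
cat > p.py <<'E'
from h import *
import sys
w=snapshot('wrist');stash(w,'p.npz')
x,y,yaw,z=map(float,sys.argv[1:5]); print("pile",fit(w,x,y,yaw,z))
a=np.radians(-36.6);e=np.array(fit(w,x,y,yaw,z)[0])-[535.1,33.6];print("mark frame",(e@[np.cos(a),np.sin(a)]).round(1),(e@[-np.sin(a),np.cos(a)]).round(1))
t=snapshot("top")
for r in pinpoint("strap1_c",t): print("strap",round(r["p"],2),W(t,r["xyz"]).round(1))
for q in("punch1_c","punch2_c"):
  for r in pinpoint(q,t)[:2]: print(q,round(r["p"],2),W(t,r["xyz"]).round(1))
if len(sys.argv)>5: plan(*map(float,sys.argv[5:9]))
E
python3 p.py 528 39.5 -36.6 22 572.1 364 200 85.4
```

```text
pile (array([528.4,  40.9]), np.float64(-37.8), 'cost', np.float64(0.097))
mark frame -9.7 1.9
strap 0.83 [569.6 361.1   4.3]
strap 0.2 [ 527.8 -288.2   38.5]
punch1_c 0.92 [ 524.  -288.    38.6]
punch2_c 0.91 [ 518.5 -363.    38.5]
turn rad 1.013 j6 end 32 | shift before turn [157.  285.6  17.4] | after turn [325.4  17.9  17.4] | now [528.1  41.1 217.4] 143.5
```

play_rows(
  increments=[
    [1,[15.7,28.5,0],0],
    [1,[15.7,28.5,0],0],
    [1,[15.7,28.5,0],0],
    [1,[15.7,28.5,0],0],
    [1,[15.7,28.5,0],0],
    [1,[15.7,28.5,0],0],
    [1,[15.7,28.5,0],0],
    [1,[15.7,28.5,0],0],
    [1,[15.7,28.5,0],0],
    [1,[15.7,28.5,0],0],
  ],
)

```text
time: 33.8
tool_pos: [571.5, 364.7, 216.3]
tcp_rot: [-179.8, -0.1, 143.5]
ft_force: [1.1, 0.3, 0.8]
finger_gap: 85.6
grip_force: 0.0
```

play_rows(
  increments=[
    [1,[0,0,0],0.1126],
    [1,[0,0,0],0.1126],
    [1,[0,0,0],0.1126],
    [1,[0,0,0],0.1126],
    [1,[0,0,0],0.1126],
    [1,[0,0,0],0.1126],
    [1,[0,0,0],0.1126],
    [1,[0,0,0],0.1126],
    [1,[0,0,0],0.1126],
    [1,[0,0,0],0],
    [1,[0,0,0],0],
  ],
)

```text
time: 34.72
tool_pos: [571.8, 363.1, 216.9]
tcp_rot: [-179.9, 0.1, 85.6]
ft_force: [-0.1, -0.6, 0.0]
finger_gap: 85.1
grip_force: 0.0
```

```bash
cat > q.py <<'E'
from h import *
import sys
x,y,yaw=map(float,sys.argv[1:4])
w=snapshot('wrist');stash(w,'q.npz')
r=fit(w,x,y,yaw,6,int(sys.argv[4]) if len(sys.argv)>4 else 25);print(r);plan(r[0][0],r[0][1],2,r[1])
E
python3 q.py 572.1 364 85.4
```

```text
(array([569.6, 351.9]), np.float64(97.6), 'cost', np.float64(0.883))
turn rad -0.209 j6 end 20 | shift before turn [-11.4  -1.5 215.3] | after turn [-10.9  -3.9 215.3] | now [572.  363.2 217.3] 85.6
```

```bash
python3 -c "
from h import *
w=snapshot('wrist')
for q in('strap1_c','strap1_heel'):
  for r in pinpoint(q,w): print(q,r['p'],W(w,r['xyz']).round(1))
for r in regions_of('strap1_heel',w): print(r['p'],axis(w,r['mask'],8),np.argwhere(r['mask']).mean(0))
hsv=cv2.cvtColor(w['color'],cv2.COLOR_RGB2HSV)
u=px(w,[572,380,12]).astype(int);print(u,hsv[u[1]-30:u[1]+60:10,u[0]-15:u[0]+16:10].tolist())
save(w,'w11')"
```

```text
strap1_c 0.89 [571.  365.3   6.5]
strap1_c 0.54 [ 3.965e+02  1.569e+02 -1.000e-01]
strap1_heel 0.67 [568.8 329.5   4.2]
0.92 (array([571.1, 363.4]), 85.6, 83.5, 36.4) [204.54389375 321.03952057]
[320 190] [[[12, 151, 231], [11, 151, 219], [11, 155, 206], [10, 148, 133]], [[163, 8, 223], [150, 9, 220], [168, 6, 225], [156, 6, 222]], [[170, 7, 224], [160, 7, 221], [113, 12, 88], [163, 8, 222]], [[165, 7, 224], [171, 8, 221], [83, 12, 85], [162, 6, 223]], [[150, 5, 222], [170, 7, 221], [105, 12, 85], [168, 6, 224]], [[173, 5, 222], [173, 10, 221], [110, 9, 87], [170, 7, 223]], [[168, 6, 222], [165, 9, 221], [168, 6, 222], [168, 6, 222]], [[150, 5, 221], [160, 8, 200], [156, 6, 201], [155, 7, 220]], [[3, 169, 255], [3, 167, 255], [4, 169, 255], [3, 169, 255]]]
```

```bash
sed -i 's/(0,190,60),(6,255,255)/(0,140,60),(7,255,255)/; s/(172,190,60),(180,255,255)/(172,140,60),(180,255,255)/; s/(180,80,170)))/(180,80,vmax)))/; s/zc=6,grow=25):/zc=6,grow=25,vmax=170):/' h.py; sed -i 's/else 25)/else 25,255)/' q.py; python3 q.py 571 363.8 85.5
```

```text
(array([571.9, 364.6]), np.float64(86.3), 'cost', np.float64(0.059))
turn rad -0.014 j6 end 32 | shift before turn [  1.1  -0.7 216.6] | after turn [  1.1  -0.7 216.6] | now [572.5 363.5 218.6] 85.5
```

Good fit. Grasping strap A.

play_rows(
  increments=[
    [1,[1,-0.5,10],-0.01],
    [1,[0,0,30],0],
    [1,[0,0,35],0],
    [1,[0,0,35],0],
    [1,[0,0,35],0],
    [1,[0,0,30],0],
    [1,[0,0,20],0],
    [1,[0,0,12],0],
    [1,[0,0,6],0],
    [1,[0,0,2],0],
    [1,[0,0,1],0],
    [1,[0,0,0],0],
  ],
)

```text
time: 36.02
tool_pos: [573.4, 365.2, 4.6]
tcp_rot: [179.9, -0.1, 86.0]
ft_force: [0.5, -0.1, 0.5]
finger_gap: 85.5
grip_force: 0.0
```

play_rows(
  increments=[
    [-1,[0,0,0],0],
    [-1,[0,0,0],0],
    [-1,[0,0,0],0],
    [-1,[0,0,0],0],
    [-1,[0,0,0],0],
    [-1,[0,0,0],0],
    [-1,[0,0,0],0],
    [-1,[0,0,0],0],
    [-1,[0,0,0],0],
  ],
)

```text
time: 36.77
tool_pos: [572.8, 364.9, 3.7]
tcp_rot: [179.9, -0.0, 86.0]
ft_force: [-0.2, 0.2, 5.2]
finger_gap: 33.9
grip_force: 60.7
```

play_rows(
  increments=[
    [-1,[0,0,-10],0],
    [-1,[0,0,-20],0],
    [-1,[0,0,-30],0],
    [-1,[0,0,-30],0],
    [-1,[0,0,-30],0],
    [-1,[0,0,-20],0],
    [-1,[0,0,0],0],
    [-1,[0,0,0],0],
  ],
)

```text
time: 37.43
tool_pos: [572.8, 364.9, 144.2]
tcp_rot: [179.9, -0.1, 86.0]
ft_force: [-0.8, -0.3, -3.6]
finger_gap: 33.8
grip_force: 60.3
```

```bash
cat > g.py <<'E'
from h import *
import sys
w=snapshot('wrist');s=sense();p=s['tool_pos'];print(fit(w,p[0],p[1],s["tcp_rot"][2]+float(sys.argv[1]),p[2]+3,vmax=255),p.round(1),s["finger_gap"])
plan(*map(float,sys.argv[2:6]),sym=360)
E
python3 g.py 0 543.2 28.5 115 143.4
```

```text
(array([572.2, 364.2]), np.float64(85.5), 'cost', np.float64(0.213)) [571.6 364.3 141.9] 34.2430875114633
turn rad -1.002 j6 end -55 | shift before turn [-336.9   -4.7   26.9] | after turn [-177.4 -286.5   26.9] | now [571.6 364.3 141.9] 86.0
```

play_rows(
  increments=[
    [-1,[-33.6,-0.5,1],0],
    [-1,[-33.6,-0.5,1],0],
    [-1,[-33.6,-0.5,1],0],
    [-1,[-33.6,-0.5,1],0],
    [-1,[-33.6,-0.5,1],0],
    [-1,[-33.6,-0.5,1],0],
    [-1,[-33.6,-0.5,1],0],
    [-1,[-33.6,-0.5,1],0],
    [-1,[-33.6,-0.5,1],0],
    [-1,[-33.6,-0.5,1],0],
  ],
)

```text
time: 38.32
tool_pos: [541.0, 28.3, 129.7]
tcp_rot: [-179.7, 0.0, 86.0]
ft_force: [0.9, -0.8, -1.4]
finger_gap: 33.8
grip_force: 60.4
```

play_rows(
  increments=[
    [-1,[0,0,0],-0.1113],
    [-1,[0,0,0],-0.1113],
    [-1,[0,0,0],-0.1113],
    [-1,[0,0,0],-0.1113],
    [-1,[0,0,0],-0.1113],
    [-1,[0,0,0],-0.1113],
    [-1,[0,0,0],-0.1113],
    [-1,[0,0,0],-0.1113],
    [-1,[0,0,0],-0.1113],
    [-1,[0,0,0],0],
    [-1,[0,0,0],0],
    [-1,[0,0,0],0],
  ],
)

```text
time: 39.32
tool_pos: [542.5, 29.8, 131.3]
tcp_rot: [-179.9, -0.1, 143.1]
ft_force: [0.4, -0.4, -3.0]
finger_gap: 33.8
grip_force: 60.5
```

```bash
python3 g.py 0 543.2 29.4 31.7 143.4
```

```text
(array([540.2,  29.9]), np.float64(144.5), 'cost', np.float64(0.394)) [542.8  29.8 131.7] 33.89470250058515
turn rad -0.004 j6 end -56 | shift before turn [ -0.5  -0.  100. ] | after turn [ -0.5  -0.  100. ] | now [542.8  29.8 131.7] 143.2
```

play_rows(
  increments=[
    [-1,[-0.5,0,20],0],
    [-1,[0,0,25],0],
    [-1,[0,0,20],0],
    [-1,[0,0,15],0],
    [-1,[0,0,9],0],
    [-1,[0,0,4],0],
    [-1,[0,0,2],0],
    [-1,[0,0,1],0],
    [-1,[0,0,1],0],
    [-1,[0,0,0],0],
    [-1,[0,0,0],0],
  ],
)

```text
time: 40.28
tool_pos: [544.6, 29.4, 36.6]
tcp_rot: [180.0, 0.1, 143.4]
ft_force: [0.0, 0.1, -2.5]
finger_gap: 34.2
grip_force: 60.4
```

play_rows(
  increments=[
    [-1,[0,0,1],0],
    [-1,[0,0,1],0],
    [-1,[0,0,1],0],
    [-1,[0,0,0],0],
    [-1,[0,0,0],0],
  ],
)

```text
time: 40.7
tool_pos: [543.8, 29.4, 32.7]
tcp_rot: [-180.0, -0.0, 143.4]
ft_force: [0.3, -0.1, -2.1]
finger_gap: 33.8
grip_force: 60.4
```

play_rows(
  increments=[
    [-1,[0,0,1],0],
    [-1,[0,0,0.7],0],
    [-1,[0,0,0],0],
    [-1,[0,0,0],0],
  ],
)

```text
time: 41.03
tool_pos: [544.1, 29.4, 31.7]
tcp_rot: [180.0, 0.0, 143.4]
ft_force: [-4.5, 0.1, 4.7]
finger_gap: 34.0
grip_force: 61.3
```

play_rows(
  increments=[
    [0.4,[0,0,0],0],
    [0.4,[0,0,0],0],
    [0.4,[0,0,0],0],
    [0.4,[0,0,0],0],
    [0.4,[0,0,-10],0],
    [1,[0,0,-20],0],
    [1,[0,0,-30],0],
    [1,[0,0,-35],0],
    [1,[0,0,-35],0],
    [1,[0,0,-35],0],
    [1,[0,0,-25],0],
    [1,[0,0,0],0],
  ],
)

```text
time: 42.03
tool_pos: [547.3, 29.3, 229.5]
tcp_rot: [179.6, 0.6, 143.4]
ft_force: [0.7, 0.3, 1.1]
finger_gap: 85.2
grip_force: 0.0
```

```bash
python3 p.py 543.2 29.4 143.4 34 396.3 154.1 220 65.9
```

```text
pile (array([534.8,  35.5]), np.float64(143.4), 'cost', np.float64(0.172))
mark frame -1.4 1.3
strap 0.79 [544.5  25.3  36.7]
strap 0.63 [ 313.8 -295.8   -4. ]
punch1_c 0.76 [ 522.8 -285.6   37.5]
punch2_c 0.9 [ 520.6 -364.4   37. ]
turn rad 1.352 j6 end 40 | shift before turn [192.1  12.5  -0.4] | after turn [  53.9 -184.8   -0.4] | now [543.   29.4 219.6] 143.4
```

play_rows(
  increments=[
    [1,[27.4,1.8,0],0],
    [1,[27.4,1.8,0],0],
    [1,[27.4,1.8,0],0],
    [1,[27.4,1.8,0],0],
    [1,[27.4,1.8,0],0],
    [1,[27.4,1.8,0],0],
    [1,[27.4,1.8,0],0],
  ],
)

```text
time: 42.87
tool_pos: [395.5, 154.4, 219.3]
tcp_rot: [-179.9, -0.1, 143.3]
ft_force: [0.2, 0.3, 0.1]
finger_gap: 85.4
grip_force: 0.0
```

play_rows(
  increments=[
    [1,[0,0,0],0.1229],
    [1,[0,0,0],0.1229],
    [1,[0,0,0],0.1229],
    [1,[0,0,0],0.1229],
    [1,[0,0,0],0.1229],
    [1,[0,0,0],0.1229],
    [1,[0,0,0],0.1229],
    [1,[0,0,0],0.1229],
    [1,[0,0,0],0.1229],
    [1,[0,0,0],0.1229],
    [1,[0,0,0],0.1229],
    [1,[0,0,0],0],
  ],
)

```text
time: 43.87
tool_pos: [396.6, 153.8, 219.5]
tcp_rot: [-179.9, 0.1, 65.6]
ft_force: [-0.0, 0.4, -0.6]
finger_gap: 85.5
grip_force: 0.0
```

```bash
python3 q.py 396.3 154.1 -114.1
```

```text
(array([395.8, 153.9]), np.float64(-114.0), 'cost', np.float64(0.063))
turn rad 0.0 j6 end 38 | shift before turn [ -0.3  -0.9 217.7] | after turn [ -0.3  -0.9 217.7] | now [396.8 153.8 219.7] 66.0
```

play_rows(
  increments=[
    [1,[-0.3,-0.7,10],0],
    [1,[0,0,30],0],
    [1,[0,0,35],0],
    [1,[0,0,35],0],
    [1,[0,0,35],0],
    [1,[0,0,30],0],
    [1,[0,0,20],0],
    [1,[0,0,13],0],
    [1,[0,0,6],0],
    [1,[0,0,2],0],
    [1,[0,0,1],0],
    [1,[0,0,0],0],
  ],
)

```text
time: 44.92
tool_pos: [397.4, 154.2, 4.7]
tcp_rot: [179.9, -0.0, 66.0]
ft_force: [0.2, 0.8, -0.2]
finger_gap: 85.4
grip_force: 0.0
```

play_rows(
  increments=[
    [-1,[0,0,0],0],
    [-1,[0,0,0],0],
    [-1,[0,0,0],0],
    [-1,[0,0,0],0],
    [-1,[0,0,0],0],
    [-1,[0,0,0],0],
    [-1,[0,0,0],0],
    [-1,[0,0,0],0],
    [-1,[0,0,0],0],
  ],
)

```text
time: 45.67
tool_pos: [397.4, 154.2, 5.0]
tcp_rot: [180.0, -0.0, 65.9]
ft_force: [-1.5, -1.1, 6.4]
finger_gap: 34.0
grip_force: 59.8
```

play_rows(
  increments=[
    [-1,[0,0,-10],0],
    [-1,[0,0,-20],0],
    [-1,[0,0,-30],0],
    [-1,[0,0,-30],0],
    [-1,[0,0,-30],0],
    [-1,[0,0,-20],0],
    [-1,[0,0,0],0],
    [-1,[0,0,0],0],
  ],
)

```text
time: 46.33
tool_pos: [397.6, 154.2, 145.3]
tcp_rot: [179.9, -0.1, 65.9]
ft_force: [-0.7, 0.9, -3.2]
finger_gap: 33.8
grip_force: 60.7
```

```bash
python3 g.py 180 528.8 40.2 140 143.4
```

```text
(array([397.2, 153.6]), np.float64(246.5), 'cost', np.float64(0.17)) [396.4 153.9 143.6] 33.671265627700755
turn rad -1.353 j6 end -56 | shift before turn [-49.8 167.3   3.6] | after turn [-174.1  -12.4    3.6] | now [396.4 153.9 143.6] 65.9
```

play_rows(
  increments=[
    [-1,[-7.1,23.9,0],0],
    [-1,[-7.1,23.9,0],0],
    [-1,[-7.1,23.9,0],0],
    [-1,[-7.1,23.9,0],0],
    [-1,[-7.1,23.9,0],0],
    [-1,[-7.1,23.9,0],0],
    [-1,[-7.1,23.9,0],0],
    [-1,[0,0,0],0],
  ],
)

```text
time: 47.05
tool_pos: [530.1, 37.5, 141.5]
tcp_rot: [-179.9, 0.1, 65.8]
ft_force: [0.4, -0.2, -2.2]
finger_gap: 33.7
grip_force: 61.0
```

play_rows(
  increments=[
    [-1,[0,0,0],-0.123],
    [-1,[0,0,0],-0.123],
    [-1,[0,0,0],-0.123],
    [-1,[0,0,0],-0.123],
    [-1,[0,0,0],-0.123],
    [-1,[0,0,0],-0.123],
    [-1,[0,0,0],-0.123],
    [-1,[0,0,0],-0.123],
    [-1,[0,0,0],-0.123],
    [-1,[0,0,0],-0.123],
    [-1,[0,0,0],-0.123],
    [-1,[0,0,0],0],
  ],
)

```text
time: 48.05
tool_pos: [527.3, 40.7, 141.6]
tcp_rot: [-179.9, -0.2, 143.8]
ft_force: [0.2, 0.5, -1.9]
finger_gap: 34.0
grip_force: 61.0
```

```bash
python3 g.py 180 528.8 40.2 44.5 143.4
```

```text
(array([524. ,  43.5]), np.float64(323.9), 'cost', np.float64(0.325)) [527.5  40.6 141.9] 33.85721033262253
turn rad -0.001 j6 end -55 | shift before turn [-1.3  0.4 97.4] | after turn [-1.3  0.4 97.4] | now [527.5  40.6 141.9] 143.3
```

play_rows(
  increments=[
    [-1,[-0.5,0.3,20],0],
    [-1,[0,0,25],0],
    [-1,[0,0,20],0],
    [-1,[0,0,15],0],
    [-1,[0,0,9],0],
    [-1,[0,0,4],0],
    [-1,[0,0,1],0],
    [-1,[0,0,1],0],
    [-1,[0,0,0],0],
    [-1,[0,0,0],0],
  ],
)

```text
time: 48.93
tool_pos: [530.7, 40.3, 50.2]
tcp_rot: [179.9, 0.1, 143.4]
ft_force: [0.2, -0.9, -1.7]
finger_gap: 33.9
grip_force: 61.0
```

play_rows(
  increments=[
    [-1,[0,0,1],0],
    [-1,[0,0,1],0],
    [-1,[0,0,0.5],0],
    [-1,[0,0,0],0],
    [-1,[0,0,0],0],
  ],
)

```text
time: 49.35
tool_pos: [529.7, 40.3, 46.6]
tcp_rot: [-180.0, -0.0, 143.4]
ft_force: [-0.6, -0.1, -2.9]
finger_gap: 33.8
grip_force: 61.0
```

play_rows(
  increments=[
    [-1,[0,0,1],0],
    [-1,[0,0,1],0],
    [-1,[0,0,0.7],0],
    [-1,[0,0,0],0],
    [-1,[0,0,0],0],
  ],
)

```text
time: 49.77
tool_pos: [530.0, 40.3, 45.0]
tcp_rot: [180.0, 0.0, 143.4]
ft_force: [-6.2, 0.2, 8.2]
finger_gap: 33.7
grip_force: 62.2
```

play_rows(
  increments=[
    [0.4,[0,0,0],0],
    [0.4,[0,0,0],0],
    [0.4,[0,0,0],0],
    [0.4,[0,0,0],0],
    [0.4,[0,0,-10],0],
    [1,[0,0,-20],0],
    [1,[0,0,-30],0],
    [1,[0,0,-35],0],
    [1,[0,0,-35],0],
    [1,[0,0,-35],0],
    [1,[0,0,-15],0],
    [1,[0,0,0],0],
  ],
)

```text
time: 50.77
tool_pos: [532.6, 40.2, 230.6]
tcp_rot: [179.7, 0.5, 143.4]
ft_force: [0.6, 0.9, 0.1]
finger_gap: 85.2
grip_force: 0.0
```

```bash
python3 p.py 528.8 40.2 -36.6 46 385.3 241.5 225 190.4
```

```text
pile (array([527. ,  41.3]), np.float64(-36.6), 'cost', np.float64(0.199))
mark frame -11.1 1.4
punch1_c 0.61 [ 523.  -284.8   37.8]
punch2_c 0.79 [ 517.  -363.5   38.9]
turn rad -0.82 j6 end -74 | shift before turn [235.1  76.1  -2.9] | after turn [104.8 223.8  -2.9] | now [528.7  40.3 222.1] 143.4
```

play_rows(
  increments=[
    [1,[29.4,9.5,0],0],
    [1,[29.4,9.5,0],0],
    [1,[29.4,9.5,0],0],
    [1,[29.4,9.5,0],0],
    [1,[29.4,9.5,0],0],
    [1,[29.4,9.5,0],0],
    [1,[29.4,9.5,0],0],
    [1,[29.4,9.5,0],0],
  ],
)

```text
time: 51.68
tool_pos: [384.3, 242.1, 222.3]
tcp_rot: [-179.9, -0.1, 143.4]
ft_force: [0.9, 0.7, 0.1]
finger_gap: 85.6
grip_force: 0.0
```

play_rows(
  increments=[
    [1,[0,0,0],-0.117],
    [1,[0,0,0],-0.117],
    [1,[0,0,0],-0.117],
    [1,[0,0,0],-0.117],
    [1,[0,0,0],-0.117],
    [1,[0,0,0],-0.117],
    [1,[0,0,0],-0.117],
    [1,[0,0,0],0],
    [1,[0,0,0],0],
  ],
)

```text
time: 52.43
tool_pos: [385.6, 241.2, 222.6]
tcp_rot: [-180.0, -0.1, -169.9]
ft_force: [-0.3, -0.2, -0.5]
finger_gap: 85.3
grip_force: 0.0
```

```bash
python3 q.py 385.3 241.5 -169.6 35
```

```text
(array([386.5, 242.1]), np.float64(-169.3), 'cost', np.float64(0.043))
turn rad -0.01 j6 end -75 | shift before turn [ -0.9   0.7 220.9] | after turn [ -0.9   0.7 220.9] | now [385.7 241.2 222.9] -169.9
```

play_rows(
  increments=[
    [1,[-0.9,0.6,10],-0.01],
    [1,[0,0,30],0],
    [1,[0,0,35],0],
    [1,[0,0,35],0],
    [1,[0,0,35],0],
    [1,[0,0,30],0],
    [1,[0,0,20],0],
    [1,[0,0,15],0],
    [1,[0,0,7],0],
    [1,[0,0,2],0],
    [1,[0,0,1],0],
    [1,[0,0,0],0],
  ],
)

```text
time: 53.48
tool_pos: [387.7, 242.6, 4.6]
tcp_rot: [180.0, 0.1, -169.1]
ft_force: [0.1, -0.6, 0.2]
finger_gap: 85.4
grip_force: 0.0
```

play_rows(
  increments=[
    [-1,[0,0,0],0],
    [-1,[0,0,0],0],
    [-1,[0,0,0],0],
    [-1,[0,0,0],0],
    [-1,[0,0,0],0],
    [-1,[0,0,0],0],
    [-1,[0,0,0],0],
    [-1,[0,0,0],0],
    [-1,[0,0,0],0],
  ],
)

```text
time: 54.23
tool_pos: [387.6, 242.6, 4.8]
tcp_rot: [180.0, 0.1, -169.1]
ft_force: [-2.2, -0.7, 6.4]
finger_gap: 33.6
grip_force: 59.9
```

play_rows(
  increments=[
    [-1,[0,0,-10],0],
    [-1,[0,0,-20],0],
    [-1,[0,0,-30],0],
    [-1,[0,0,-30],0],
    [-1,[0,0,-30],0],
    [-1,[0,0,-20],0],
    [-1,[0,0,-15],0],
    [-1,[0,0,0],0],
  ],
)

```text
time: 54.9
tool_pos: [388.9, 243.2, 163.3]
tcp_rot: [179.9, 0.4, -169.1]
ft_force: [0.2, 0.4, -0.6]
finger_gap: 33.9
grip_force: 60.8
```

```bash
python3 g.py 0 543.2 29.4 150 143.4
```

```text
(array([388.2, 242.8]), np.float64(-169.6), 'cost', np.float64(0.216)) [388.  242.7 160.9] 33.86358725788988
turn rad 0.829 j6 end -57 | shift before turn [-111.9 -238.9   10.9] | after turn [-251.8  -78.8   10.9] | now [388.  242.7 160.9] -169.1
```

play_rows(
  increments=[
    [-1,[-14,-29.9,0],0],
    [-1,[-14,-29.9,0],0],
    [-1,[-14,-29.9,0],0],
    [-1,[-14,-29.9,0],0],
    [-1,[-14,-29.9,0],0],
    [-1,[-14,-29.9,0],0],
    [-1,[-14,-29.9,0],0],
    [-1,[-14,-29.9,0],0],
    [-1,[0,0,0],0],
  ],
)

```text
time: 55.7
tool_pos: [543.6, 23.8, 156.8]
tcp_rot: [-179.9, -0.1, -169.3]
ft_force: [1.7, 0.8, -2.3]
finger_gap: 33.9
grip_force: 61.0
```

play_rows(
  increments=[
    [-1,[0,0,0],0.1184],
    [-1,[0,0,0],0.1184],
    [-1,[0,0,0],0.1184],
    [-1,[0,0,0],0.1184],
    [-1,[0,0,0],0.1184],
    [-1,[0,0,0],0.1184],
    [-1,[0,0,0],0.1184],
    [-1,[0,0,0],0],
    [-1,[0,0,0],0],
  ],
)

```text
time: 56.45
tool_pos: [541.2, 28.7, 157.2]
tcp_rot: [-179.9, -0.1, 143.6]
ft_force: [0.1, 0.6, -2.9]
finger_gap: 33.8
grip_force: 61.0
```

```bash
python3 g.py 0 543.2 29.4 56.8 143.4
```

```text
(array([538. ,  32.1]), np.float64(144.4), 'cost', np.float64(0.378)) [541.4  28.6 157.5] 33.79718597059582
turn rad 0.005 j6 end -56 | shift before turn [ -1.    1.7 100.7] | after turn [ -1.    1.7 100.7] | now [541.4  28.6 157.5] 143.7
```

play_rows(
  increments=[
    [-1,[0,1,20],0.004],
    [-1,[0,0,25],0],
    [-1,[0,0,20],0],
    [-1,[0,0,15],0],
    [-1,[0,0,9],0],
    [-1,[0,0,4],0],
    [-1,[0,0,2],0],
    [-1,[0,0,2],0],
    [-1,[0,0,0],0],
    [-1,[0,0,0],0],
  ],
)

```text
time: 57.33
tool_pos: [543.6, 29.4, 62.9]
tcp_rot: [179.9, 0.1, 143.2]
ft_force: [0.5, -0.7, -3.6]
finger_gap: 33.7
grip_force: 61.0
```

play_rows(
  increments=[
    [-1,[0,0,1],0],
    [-1,[0,0,1],0],
    [-1,[0,0,0.5],0],
    [-1,[0,0,0],0],
    [-1,[0,0,0],0],
  ],
)

```text
time: 57.75
tool_pos: [542.8, 29.4, 59.4]
tcp_rot: [-180.0, -0.0, 143.2]
ft_force: [-0.6, 0.8, -3.3]
finger_gap: 33.6
grip_force: 61.0
```

play_rows(
  increments=[
    [-1,[0,0,1],0],
    [-1,[0,0,1],0],
    [-1,[0,0,0.8],0],
    [-1,[0,0,0],0],
    [-1,[0,0,0],0],
  ],
)

```text
time: 58.17
tool_pos: [542.9, 29.4, 56.9]
tcp_rot: [-180.0, 0.0, 143.2]
ft_force: [-1.9, 0.3, 2.3]
finger_gap: 34.0
grip_force: 61.5
```

Contact at the expected 56.9. Release, rise and check.

play_rows(
  increments=[
    [-1,[0,0,0.3],0],
    [0.4,[0,0,0],0],
    [0.4,[0,0,0],0],
    [0.4,[0,0,0],0],
    [0.4,[0,0,0],0],
    [0.4,[0,0,-10],0],
    [1,[0,0,-20],0],
    [1,[0,0,-30],0],
    [1,[0,0,-35],0],
    [1,[0,0,-35],0],
    [1,[0,0,-35],0],
    [1,[0,0,0],0],
  ],
)

```text
time: 59.17
tool_pos: [546.9, 29.3, 231.2]
tcp_rot: [179.6, 0.6, 143.2]
ft_force: [0.8, 0.4, 1.6]
finger_gap: 85.6
grip_force: 0.0
```

```bash
python3 p.py 543.2 29.4 143.4 58; python3 -c "
from h import *
import numpy as np
w=snapshot('wrist');s=snapshot('scene');t=snapshot('top')
a=cv2.resize(s['color'][200:320,60:420],None,fx=2.2,fy=2.2,interpolation=2)
b=cv2.resize(w['color'][60:330],(792,334))
c=np.zeros((600,800,3),np.uint8);c[:264,:792]=a;c[264:598,:792]=b
cv2.imwrite('pics/fin.png',c[:,:,::-1])"
```

```text
pile (array([536.2,  33.6]), np.float64(143.2), 'cost', np.float64(0.157))
mark frame 0.9 0.7
punch1_c 0.97 [ 523.8 -285.7   38.5]
punch2_c 0.8 [ 518.2 -363.5   39.6]
```

View pics/fin.png

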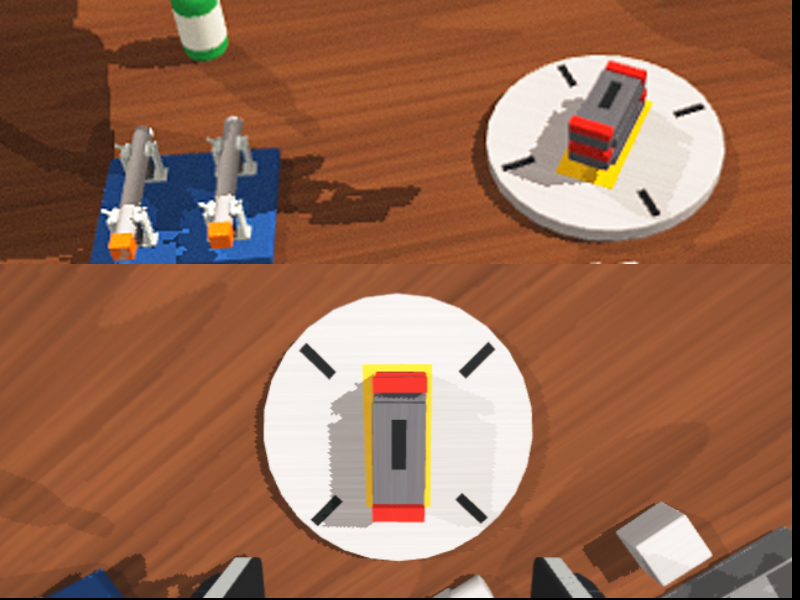

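The pile of four sits square on the rectangle with the heels alternating (px (400,445)). Both punches are home in the clips (px (130,190) and (225,180)), and the gripper is clear, so I'm handing in.

```bash
python3 -c "
from bench import *
print(hand_in())"
```

```text
the job is handed in; nothing more can be done
None
```

Both punches are snapped home in the rack and all four straps are stacked flat on the yellow rectangle with their heels alternating; the job is handed in at about 60 s of robot time, and no verdict came back.

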